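Dress a row of jars to the line under a glass shelf

TASK

The four jars under the glass shelf stand out of line. Pick up the straightedge by its grip, reach in under the shelf with it and push the row back with its blade until the front of every jar stands on the metal strip's far edge, all four in one straight line and upright. Then draw the straightedge out and put it back on the counter where it lay, leaving everything else as it was; touch the jars with the straightedge only and do not knock the shelf.

Things in the scene. Friction and masses are not known exactly. Their poses are not given: they have to be found in the camera images.
- riser: Fixed glass bridge shelf on the counter at the robot's left, turned 0.45 to 0.65 rad to the left. Under it a flush metal strip (10 x 316 mm, no obstacle) lies on the counter parallel to its front. Origin: on the counter, middle of the strip's far edge, which is the line x = 0. x points in under the shelf, y along the strip to the left, z up. Four 12 mm steel posts at x = -55 and +70, y = -170 and +170 mm
- shelf_edge (a point): middle of the lower front edge of the shelf's glass plate, 225 mm above the counter, at x = -70 mm in the shelf's frame; the plate is 8 mm thick, 370 mm wide and reaches from there to x = +85 mm. On the way from the straightedge a fixed raised tray of chocolates (about 155 mm high) has its nearest corner about 0.55 m ahead of and 0.21 m left of the robot base
- straightedge: Loose aluminium straightedge, 0.28 kg: blade 30 mm deep (x), 264 mm long (y), 20 mm high, flat on the counter. Origin: centre of its underside; z up; x points to the working face, at x = +15 mm. From its middle (x -1, z 14 mm) a wooden grip rises 80 mm, leaning 30 degrees from vertical toward -x: a bar 24 mm thick, 30 mm wide along y
- grip (a point): point on the axis of the straightedge's wooden grip where to hold it: x = -28.5, y = 0, z = 62 mm in the straightedge's frame; the grip's end is 25 mm farther up its axis, the blade's top 42 mm lower. Best held across its 30 mm width
- jar_0: Glass jar of cacao nibs with a cork lid (lid fixed), the rightmost of the four in the row under the shelf, 65 mm in diameter, 110 mm high, about 0.22 kg, loose, slides on the counter. Origin: centre of its underside; z up
- jar_1: Glass jar of cacao nibs with a cork lid (lid fixed), the second from the right of the four in the row under the shelf, 65 mm in diameter, 110 mm high, about 0.22 kg, loose, slides on the counter. Origin: centre of its underside; z up
- jar_2: Glass jar of cacao nibs with a cork lid (lid fixed), the second from the left of the four in the row under the shelf, 65 mm in diameter, 110 mm high, about 0.22 kg, loose, slides on the counter. Origin: centre of its underside; z up
- jar_3: Glass jar of cacao nibs with a cork lid (lid fixed), the leftmost of the four in the row under the shelf, 65 mm in diameter, 110 mm high, about 0.22 kg, loose, slides on the counter. Origin: centre of its underside; z up
- card_stand: bystander standing on top of the glass shelf: small wooden block with an upright card, 85 mm wide, 57 mm high. Origin: centre of underside
- bowl_small: bystander on the counter at the back, between the raised tray and the glass case: small oval bowl of cacao beans, 63 x 85 x 43 mm. Origin: centre of underside
- tongs: bystander at the front edge of the counter, before the raised tray: steel serving tongs lying flat, 32 x 170 x 18 mm. Origin: centre of underside, long axis y
- scoop: bystander at the front edge, on the near side of the straightedge: steel scoop with wooden handle, 42 x 138 x 21 mm. Origin: centre of underside, long axis y
- brush: bystander at the right: wooden crumb brush, 26 x 131 x 30 mm. Origin: centre of underside, long axis y
Not all that is in view belongs to the job. Leave any turquoise look-alike of the jar_1 alone. Leave any blue look-alike of the jar_3 alone.

How it is judged:
By the outcome, as a careful person would: the job done as asked, in the order asked, and still so for the second after the job is handed in, with the robot touching nothing.
It also fails if it takes over 58 s, if anything falls off the work surface, if the arm or the gripper's body presses on something with over 40 N, if the wrist force passes 120 N, or if a joint passes its speed limit or range.

ROBOT

A 7-joint arm with a two-finger parallel gripper is mounted at the origin on a cart in front of the work surface, level with it; the furniture and walls round the work are solid. World frame = base frame: x ahead of the robot, y to its left, z up, the work surface at z = 0. Lengths are in m, angles in rad, forces in N, time in s.
With the tool pointing down it reaches from about 0.4 to 0.875 m from the base axis. Payload 19.3 kg.
Tool frame: the origin (TCP) lies on the centre line of the jaws, within the pads' length; the fingertips stand 19 mm ahead of it and the grasp point (between the pads) is the TCP; z points along the fingers, y is the line along which they close (so a half turn about z gives the same grasp; the last joint's range is limited). The gripper opens to 85 mm and grips with 20 to 120 N. Pads are 22 mm wide; open, the fingers measure 114 mm over their backs; the gripper's body (76 mm by 85 mm) begins 54 mm behind the grasp point. The pads swing forward as they close: fully open they stand 13 mm farther back than shut.
Start: joints at [-1.239, 0.521, -0.036, 1.599, 0.021, 1.021, -0.113], TCP at [0.244, 0.575, 0.25] pointing down, gripper open.
Joint ranges: [-2.91, 2.91], [-0.3, 2.13], [-1.5, 1.42], [0.17, 2.43], [-1.26, 4.41], [0.16, 1.93], [-2.52, 2.52]. Speed limits (rad/s): [1.89, 1.89, 2.39, 2.39, 3.01, 3.01, 3.01].

INTERFACE

Orientations are given as a unit quaternion [w, x, y, z].
In Python, from bench import readout, optics, arm gives the robot as it stands.
- The arm moves only by the tool step_arm, never from a script. Its argument "moves" is a list of rows, each a list of 7 numbers: the opening, from -1 (shut) to 1 (fully open), then the shift along the tool's x, y, z in cm, then the turn, a rotation vector about the tool's x, y, z in rad. In form: [[claw, tx, ty, tz, ax, ay, az], ...]. A call has 1 to 10 rows; each row is the pose to reach, as a shift and turn from the pose commanded when the call began, along the tool's axes at that moment; what a row does not reach only later rows make up. A row lasts 1/12 s, in which the tool goes at most 41.7 mm and 7.16 degrees, less where a joint would pass 70% of its speed; a pose out of reach is approached as far as the arm can. A call with a gripper value outside its range is refused whole. The fingers move at their own pace and stop on an object; "force" is the grip in N (left out, the last holds). Time passes only in rows, so rows that repeat a pose let the fingers close. It gives the time, the measured TCP pose, the force, the opening and the grip force at its end, in the units of the state.
- readout.sense(): the state, without advancing time (a new reading comes with each control period).
- optics.snapshot(name): name is "scene" or "top" or "wrist"; returns a dict with "image" (420x560x3 uint8, red, green, blue), "fx", "fy", "cx", "cy" (pixels), "R" (3x3) and "t" (3): a world point X has camera coordinates R X + t; the wrist camera has in their place "T_tool_cam" (4x4, takes a point from camera to tool coordinates, whose origin is the TCP and whose axes are the flange's). Camera axes: x right, y down, z forward; pixel columns grow to the right and rows downward; lengths in m; the calibration is good to about 2 mm. A picture is of the moment at which its call begins: read the wrist's pose just before it. There is no depth.
- arm.finish_job(): hands the job in; it is judged then, once.
The state is a dict: "t": time; "qpos": joint angles; "dq": joint speeds; "joint_torque": joint torques, N m; "eef_pos": TCP position; "ee_rot": TCP orientation; "force": force on the tool from outside, world axes, zero at the start; "torque": the same for the moment, N m; "opening": opening from 0.0 (shut) to 1.0 (fully open); "gripper_force": force on a finger pad.
Only numpy, scipy, OpenCV 4.12 (cv2) and the standard library are available. Lean on these libraries where they do the work, as an engineer would, in place of code of your own. Each camera call takes 0.05 s, during which the arm holds its last target. There are 200 camera calls.

## Working session

There is one attempt and no reset: what is moved stays moved. The work goes in short steps, Python scripts to look and compute and a tool call to move; the robot and the scene stay as the last step left them, time stands still between calls to the robot, and variables do not carry over. Pictures are saved under pics/ and viewed, at most 10 in all, crops included, and the job is handed in when it is done.

Besides the shell and the picture viewer there is one more tool, called after "Call:" in YAML: its name, and indented under it one key for each argument. step_arm: Moves the arm, as the interface text tells. Its arguments: {"type":"object","properties":{"moves":{"type":"array"},"force":{"type":"number"}},"required":["moves"]}

```bash
mkdir -p pics; ls
python3 - <<'E'
from bench import readout, optics
import cv2,numpy as np
print(readout.sense())
ims=[]
for n in("scene","top"):
    s=optics.snapshot(n); cv2.imwrite(f"pics/{n}0.png",s["image"][:,:,::-1]); print(n,{k:np.round(s[k],4).tolist() for k in s if k!="image"})
    np.savez(n+"0.npz",**s)
s=optics.snapshot("wrist");print(s["T_tool_cam"])
E
```

```text
pics
{'t': 0.0, 'qpos': array([-1.23916872,  0.52202797, -0.0363238 ,  1.59998435,  0.02122872,
        1.0211092 , -0.11280301]), 'dq': array([-0.00078274, -0.00033028, -0.0006154 , -0.00047078,  0.00051728,
        0.00138052, -0.00026583]), 'joint_torque': array([ 1.73465658e-03, -9.27098680e+01,  1.98018327e+00, -3.69947791e+01,
        1.77999004e-02,  8.11033038e-03, -5.24703353e-05]), 'eef_pos': array([0.2443582 , 0.57491503, 0.24972554]), 'ee_rot': array([-6.07795650e-05,  1.99565544e-01,  9.79884313e-01, -5.68342008e-04]), 'force': array([0.42513659, 0.20465488, 0.02401602]), 'torque': array([ 0.03246482, -0.0184075 , -0.00528454]), 'gripper_force': 0.0, 'opening': 0.9942833916869559}
scene {'fx': 507.9233, 'fy': 507.9233, 'cx': 276.2942, 'cy': 203.4709, 'R': [[0.8905, -0.4547, 0.0179], [-0.2831, -0.5844, -0.7605], [0.3562, 0.6721, -0.6491]], 't': [-0.4312, 0.3163, 1.6003]}
top {'fx': 495.7215, 'fy': 495.7215, 'cx': 272.3547, 'cy': 210.1158, 'R': [[0.2277, -0.9737, 0.0047], [-0.9327, -0.2195, -0.2862], [0.2797, 0.0608, -0.9582]], 't': [-0.0209, 0.5483, 1.7499]}
[[-7.39222255e-04 -9.62423987e-01 -2.71550222e-01  6.89937065e-02]
 [ 9.99999716e-01 -6.72412996e-04 -3.39074108e-04 -1.18196941e-03]
 [ 1.43739157e-04 -2.71550395e-01  9.62424211e-01 -1.23237084e-01]
 [ 0.00000000e+00  0.00000000e+00  0.00000000e+00  1.00000000e+00]]
```

View pics/scene0.png

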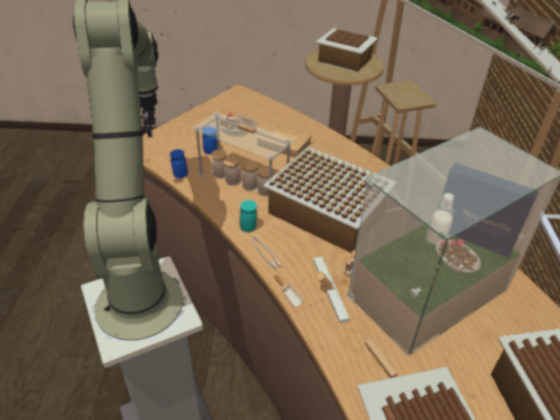

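View pics/top0.png

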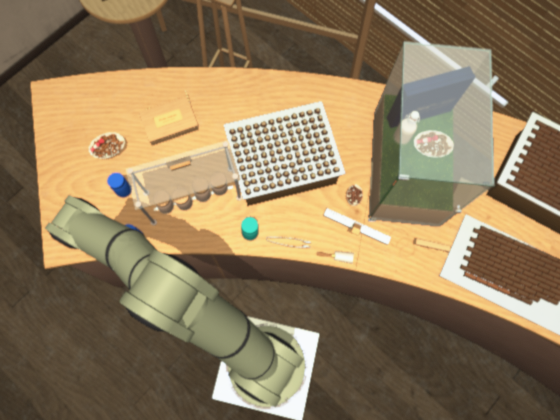

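Scene view: the four brown jars are at about (219,163), (233,172), (250,178) and (265,183). The blue look-alikes are at (209,139) and (179,163), and the turquoise one is at (248,216). The straightedge is at (330,288), with its grip near (325,280). Next I'll enlarge these and look through the wrist camera.

Run:
```python
from bench import readout, optics
import cv2,numpy as np
a=cv2.imread("pics/scene0.png");b=cv2.imread("pics/top0.png")
w=optics.snapshot("wrist"); wi=w["image"][:,:,::-1]; cv2.imwrite("pics/wrist0.png",wi); np.savez("wrist0.npz",**w,**{"p":readout.sense()["eef_pos"]})
print(w["fx"],w["fy"],w["cx"],w["cy"])
r=lambda im,x,y,ww,h:cv2.resize(im[y:y+h,x:x+ww],(400,300),interpolation=cv2.INTER_CUBIC)
o=np.vstack([np.hstack([r(a,180,105,133,100),r(b,120,130,133,100)]),np.hstack([r(a,280,240,107,80),r(b,310,190,93,70)])])
cv2.imwrite("pics/c1.png",o)
```

```text
330.990384141863 330.990384141863 279.7395800230586 210.94000292446347
```

View pics/c1.png

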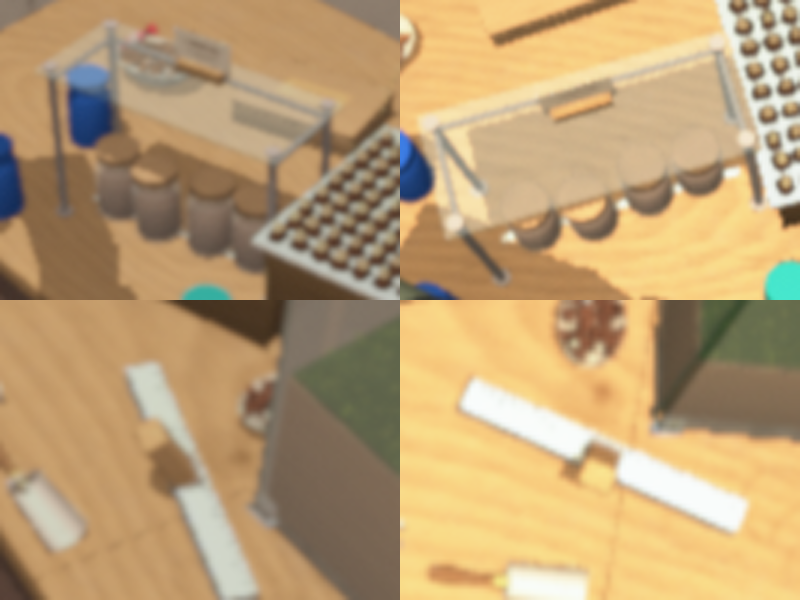

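View pics/wrist0.png

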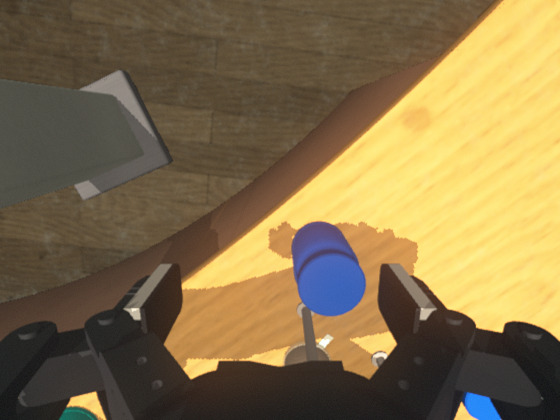

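The crop shows the straightedge with its grip leaning toward the robot, so the working face looks away from it. The four cork-lidded brown jars sit under the glass with white strip bits between them. The blue and turquoise jars are look-alikes to be left alone. The wrist view shows only a blue look-alike at (330,270) and the front-left post beside it.

```bash
cat > h.py <<'E'
import numpy as np,cv2
from scipy.spatial.transform import Rotation as Ro
def cam(n,s,p=None,q=None):
    if n!="wrist": R=np.array(s["R"]);t=np.array(s["t"]);return R.T,-R.T@t
    T=np.array(s["T_tool_cam"]);Q=Ro.from_quat(np.r_[q[1:],q[0]]).as_matrix()
    return Q@T[:3,:3],p+Q@T[:3,3]
def ray(s,A,px):
    px=np.atleast_2d(px).astype(float)
    return np.c_[(px[:,0]-s["cx"])/s["fx"],(px[:,1]-s["cy"])/s["fy"],np.ones(len(px))]@A.T
def plane(s,Ac,px,z):
    A,c=Ac;d=ray(s,A,px);return c+d*((z-c[2])/d[:,2])[:,None]
def proj(s,Ac,X):
    A,c=Ac;Y=(np.atleast_2d(X)-c)@A;return np.c_[s["fx"]*Y[:,0]/Y[:,2]+s["cx"],s["fy"]*Y[:,1]/Y[:,2]+s["cy"]]
E
python3 - <<'E'
from h import *
np.set_printoptions(precision=4,suppress=True)
for n,(x,y,w,h) in (("scene",(305,250,50,75)),("top",(315,200,85,50))):
    s=dict(np.load(n+"0.npz"));A=cam(n,s);im=s["image"].astype(int)[y:y+h,x:x+w]
    m=(im.min(2)>(185 if n=="top" else 150))&(im[:,:,0]-im[:,:,2]<45)
    k,l,st,ce=cv2.connectedComponentsWithStats(m.astype(np.uint8))
    print(n,st[1:].tolist())
    m2=np.isin(l,[i for i in range(1,k) if st[i,4]>60])
    v,u=np.nonzero(m2);P=plane(s,A,np.c_[u+x,v+y],0.02)[:,:2]
    r=cv2.minAreaRect(P.astype(np.float32)*1000);print(r,cv2.boxPoints(r))
    if n=="top":
        f=np.array([[154.2,223.1],[239,198.2],[147.3,193.2],[230.4,169.9]]);print("feet",plane(s,A,f,0)[:,:2])
        c=np.array([[430,120],[717,42],[746,138],[455,222]])-[400,0];print("tops",plane(s,A,c*.3325+[120,130],.225)[:,:2])
        c=np.array([[510,237],[562,215],[622,203],[732,173]])-[400,0];print("strip",plane(s,A,c*.3325+[120,130],0)[:,:2])
    else:
        f=np.array([[65,210]])*.3325+[180,105];print("feetFL",plane(s,A,f,0)[:,:2])
        c=np.array([[50,70],[110,28],[327,108],[272,158]])*.3325+[180,105];print("tops",plane(s,A,c,.225)[:,:2])
E
```

```text
scene [[9, 7, 18, 24, 185], [23, 34, 21, 36, 323]]
((567.8185424804688, -217.01162719726562), (266.8166809082031, 32.27378845214844), 77.38006591796875) [[ 522.9241 -343.6713]
 [ 554.4182 -350.7226]
 [ 612.713   -90.352 ]
 [ 581.2189  -83.3007]]
feetFL [[0.4134 0.545 ]]
tops [[0.4124 0.5475]
 [0.5214 0.6121]
 [0.6935 0.3158]
 [0.5832 0.249 ]]
top [[9, 9, 67, 35, 505]]
((569.5482788085938, -216.43031311035156), (264.3204650878906, 31.810791015625), 77.49352264404297) [[ 525.4009 -342.0103]
 [ 556.457  -348.8989]
 [ 613.6956  -90.8504]
 [ 582.6396  -83.9617]]
feet [[0.4079 0.5383]
 [0.5793 0.2472]
 [0.5173 0.5999]
 [0.6856 0.3093]]
tops [[0.5249 0.6092]
 [0.6954 0.3123]
 [0.587  0.2494]
 [0.4137 0.5439]]
strip [[0.4648 0.5461]
 [0.5085 0.4896]
 [0.5419 0.4188]
 [0.6142 0.2908]]
```

```bash
cat >> h.py <<'E'
def tgt(yaw,th):
    u=np.array([np.cos(yaw),np.sin(yaw)]);c,s=np.cos(th),np.sin(th)
    x=np.r_[-c*u,-s];z=np.r_[s*u,-c];return np.c_[x,np.cross(z,x),z]
def move(p,q,P,M):
    Q=Ro.from_quat(np.r_[q[1:],q[0]]).as_matrix()
    print("shift cm",np.round(100*Q.T@(np.array(P)-p),2),"rot",np.round(Ro.from_matrix(Q.T@M).as_rotvec(),3))
def sp(o,yaw,v):  # frame point to world
    c,s=np.cos(yaw),np.sin(yaw);return np.r_[o[0]+c*v[0]-s*v[1],o[1]+s*v[0]+c*v[1],v[2]]
SE=(.5687,-.2167);SEY=-.220
E
python3 - <<'E'
from h import *
from bench import readout
np.set_printoptions(precision=4,suppress=True)
s=dict(np.load("top0.npz"));A=cam("top",s)
print("turq top",plane(s,A,[[250,228]],.08),"case",plane(s,A,[[369.3,219.1]],0),"blue2",plane(s,A,[[119,184]],.08))
c=np.array([[540,228],[594,215],[654,192],[706,170]])-[400,0];print("jar approx",plane(s,A,c*.3325+[120,130],.09)[:,:2])
s1=dict(np.load("scene0.npz"));A1=cam("scene",s1)
print(plane(s1,A1,[[248,208],[248,225],[179,163]],[.1,.0,.05]) )
c=np.array([[118,152],[155,167],[212,182],[252,200]])*.3325+[180,105];P=plane(s1,A1,c,.11)[:,:2];print("lids",P)
u=np.array([np.cos(.525),np.sin(.525)]);n=np.array([-u[1],u[0]]);o=np.array([.5446,.4238])
print("shelf fr",np.c_[(P-o)@u,(P-o)@n])
st=readout.sense();g=sp(SE,SEY,[-.0285,0,.062]);M=tgt(SEY,.7)
print(g);print(st["eef_pos"])
move(st["eef_pos"],st["ee_rot"],[.40,.2,.30],tgt(-.22,.35))
move(st["eef_pos"],st["ee_rot"],g-M[:,2]*.12,M)
E
```

```text
turq top [[0.4535 0.1689 0.08  ]] case [[ 0.6122 -0.2609  0.    ]] blue2 [[0.5064 0.6873 0.08  ]]
jar approx [[0.4627 0.4867]
 [0.4938 0.4271]
 [0.5393 0.3635]
 [0.5818 0.3085]]
[[0.453  0.1641 0.1   ]
 [0.4591 0.182  0.    ]
 [0.3385 0.5971 0.05  ]]
lids [[0.4782 0.4945]
 [0.509  0.4419]
 [0.5625 0.3793]
 [0.5923 0.3219]]
shelf fr [[-0.022   0.0945]
 [-0.0217  0.0335]
 [-0.0068 -0.0474]
 [-0.0098 -0.1121]]
[ 0.5409 -0.2105  0.062 ]
[0.2444 0.575  0.2499]
shift cm [-28.99 -28.43  -4.98] rot [-0.033 -0.349 -0.18 ]
shift cm [-50.41 -62.09   9.66] rot [-0.064 -0.698 -0.174]
```

Call:
step_arm:
  moves:
    - [1, -29, -28.4, -5, -0.03, -0.35, -0.18]
    - [1, -29, -28.4, -5, -0.03, -0.35, -0.18]
    - [1, -29, -28.4, -5, -0.03, -0.35, -0.18]
    - [1, -29, -28.4, -5, -0.03, -0.35, -0.18]
    - [1, -29, -28.4, -5, -0.03, -0.35, -0.18]
    - [1, -29, -28.4, -5, -0.03, -0.35, -0.18]
    - [1, -29, -28.4, -5, -0.03, -0.35, -0.18]
    - [1, -29, -28.4, -5, -0.03, -0.35, -0.18]
    - [1, -29, -28.4, -5, -0.03, -0.35, -0.18]
    - [1, -29, -28.4, -5, -0.03, -0.35, -0.18]

```text
t: 1.03
eef_pos: [0.4007, 0.1976, 0.3007]
ee_rot: [0.173, 0.109, 0.979, -0.02]
force: [1.9, 0.3, 0.2]
opening: 0.995
gripper_force: 0.0
```

```bash
cat > nx.py <<'E'
from h import *
from bench import readout
st=readout.sense();p,q=st["eef_pos"],st["ee_rot"]
def info():
    Q=Ro.from_quat(np.r_[q[1:],q[0]]).as_matrix();z=Q[:,2]
    print("t",round(st["t"],2),"p",p.round(4),"q",st["qpos"].round(2),"F",st["force"].round(1),"open",round(st["opening"],3),"yaw",round(np.arctan2(-Q[1,0],-Q[0,0]),3),"th",round(np.arctan2(np.hypot(z[0],z[1]),-z[2]),3),"yz",round(Q[2,1],4))
info()
E
python3 - <<'E'
from nx import *
g=sp(SE,SEY,[-.0285,0,.062]);M=tgt(SEY,.7);move(p,q,g-M[:,2]*.12,M)
E
```

```text
t 1.03 p [0.4007 0.1976 0.3007] q [-1.03  0.06  0.24  2.18  0.42  0.76  0.28] F [1.9 0.3 0.2] open 0.995 yaw -0.221 th 0.351 yz -0.0015
shift cm [ -8.93 -36.72  18.97] rot [-0.002 -0.349 -0.   ]
```

Call:
step_arm:
  moves:
    - [1, -5, -37, 9, 0, -0.2, 0]
    - [1, -5, -37, 9, 0, -0.2, 0]
    - [1, -5, -37, 9, 0, -0.2, 0]
    - [1, -5, -37, 9, 0, -0.2, 0]
    - [1, -5, -37, 9, 0, -0.2, 0]
    - [1, -5, -37, 9, 0, -0.2, 0]
    - [1, -5, -37, 9, 0, -0.2, 0]
    - [1, -5, -37, 9, 0, -0.2, 0]
    - [1, -8.9, -36.7, 19, 0, -0.35, 0]
    - [1, -8.9, -36.7, 19, 0, -0.35, 0]

```text
t: 1.87
eef_pos: [0.4073, 0.0621, 0.2783]
ee_rot: [0.279, 0.102, 0.954, -0.048]
force: [-0.4, 0.1, 0.8]
opening: 1.0
gripper_force: 0.0
```

Call:
step_arm:
  moves:
    - [1, 0, 0, 0, 0, 0, 0]
    - [1, 0, 0, 0, 0, 0, 0]

```text
t: 2.03
eef_pos: [0.4073, 0.0614, 0.2779]
ee_rot: [0.278, 0.104, 0.954, -0.048]
force: [0.4, -0.6, -0.3]
opening: 1.004
gripper_force: 0.0
```

Run:
```python
from nx import *
from bench import optics
w=optics.snapshot("wrist");cv2.imwrite("pics/w1.png",w["image"][:,:,::-1]);np.savez("w1.npz",**w,p=p,q=q)
g=sp(SE,SEY,[-.0285,0,.062]);M=tgt(SEY,.7);move(p,q,g,M)
```

```text
t 2.03 p [0.4073 0.0614 0.2779] q [-0.23 -0.02 -0.39  2.43  0.93  0.55 -0.03] F [ 0.4 -0.6 -0.3] open 1.004 yaw -0.205 th 0.573 yz -0.0336
shift cm [ -3.98 -22.75  29.16] rot [-0.031 -0.128  0.015]
```

View pics/w1.png

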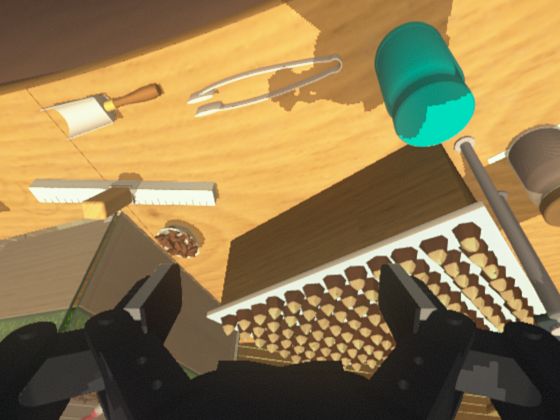

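Wrist view: the straightedge is at (125,192) with the grip leaning to (95,212), the scoop is at (85,118), the tongs at (265,85), and the turquoise look-alike at (425,90). Joint 4 reached its limit because the pose was too close in, so I'll go outward with a 0.6 rad tilt.

Run:
```python
from nx import *
g=sp(SE,SEY,[-.0285,0,.062]);M=tgt(SEY,.6);move(p,q,g-M[:,2]*.09,M); move(p,q,g-M[:,2]*.09+[-.02,.05,.06],M)
w=dict(np.load("w1.npz"));A=cam("wrist",w,p,q);im=w["image"].astype(int)[165:215,20:225]
m=(im.min(2)>150)&(im[:,:,0]-im[:,:,2]<40);v,u=np.nonzero(m);P=plane(w,A,np.c_[u+20,v+165],.02)
print(cv2.minAreaRect((P[:,:2]*1000).astype(np.float32)))
```

```text
t 2.08 p [0.4072 0.062  0.278 ] q [-0.24 -0.02 -0.38  2.43  0.93  0.55 -0.03] F [ 1.1 -1.3 -0. ] open 0.999 yaw -0.204 th 0.573 yz -0.0332
shift cm [ -3.7  -23.12  20.17] rot [-0.031 -0.028  0.014]
shift cm [ -4.45 -18.9   13.34] rot [-0.031 -0.028  0.014]
((575.7539672851562, -219.06454467773438), (261.897216796875, 48.192161560058594), 77.44412231445312)
```

Call:
step_arm:
  moves:
    - [1, -4.5, -18.9, 13.3, -0.03, -0.03, 0.015]
    - [1, -4.5, -18.9, 13.3, -0.03, -0.03, 0.015]
    - [1, -4.5, -18.9, 13.3, -0.03, -0.03, 0.015]
    - [1, -4.5, -18.9, 13.3, -0.03, -0.03, 0.015]
    - [1, -4.5, -18.9, 13.3, -0.03, -0.03, 0.015]
    - [1, -4.5, -18.9, 13.3, -0.03, -0.03, 0.015]
    - [1, -3.7, -23.1, 20, -0.03, -0.03, 0.015]
    - [1, -3.7, -23.1, 20, -0.03, -0.03, 0.015]
    - [1, -3.7, -23.1, 20, -0.03, -0.03, 0.015]
    - [1, -3.7, -23.1, 20, -0.03, -0.03, 0.015]

```text
t: 2.92
eef_pos: [0.4428, -0.0153, 0.2187]
ee_rot: [0.265, 0.091, 0.958, -0.054]
force: [0.2, -0.4, -0.6]
opening: 0.996
gripper_force: 0.0
```

Run:
```python
from nx import *
from bench import optics
w=optics.snapshot("wrist");np.savez("w2.npz",**w,p=p,q=q);cv2.imwrite("pics/w2.png",w["image"][:,:,::-1])
g=sp(SE,SEY,[-.0285,0,.062]);M=tgt(SEY,.6);move(p,q,g,M);
A=cam("wrist",w,p,q);print(proj(w,A,[g,sp(SE,SEY,[-.041,0,.0833]),sp(SE,SEY,[-.015,.132,.02]),sp(SE,SEY,[-.015,-.132,.02])]))
```

```text
t 2.92 p [ 0.4428 -0.0153  0.2187] q [ 0.87  0.38 -1.37  2.43  1.43  0.72 -0.22] F [ 0.2 -0.4 -0.6] open 0.996 yaw -0.172 th 0.548 yz -0.055
shift cm [ -3.01 -16.21  21.23] rot [-0.038 -0.054  0.042]
[[127.82125237 215.34072731]
 [115.80219658 222.78825859]
 [256.64717978 202.11505316]
 [ 34.79025311 191.24285074]]
```

View pics/w2.png

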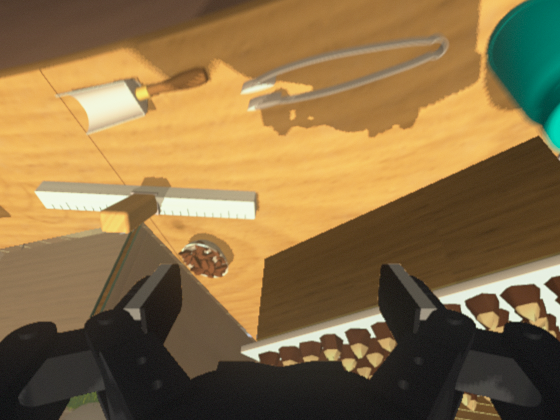

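Wrist view: the blade ends are at (38,190) and (257,207) and the grip end is at (115,222). My projection predicted (35,191), (257,202) and (116,223), so the straightedge pose is good. The elbow has drifted toward joint limits, though. I'll fit a kinematic model so I can choose paths that avoid this.

```bash
cat > kin.py <<'E'
from h import *
def fk(q,k):
    s1,s3,s5,s7,s2,s4,s6=k["s"];h,L1,L2,d,a,b,y0,y7=k["p"]
    R=lambda ax,t:Ro.from_euler(ax,t).as_matrix()
    M=R("z",s1*q[0]+y0);x=np.array([0,0,h])
    M=M@R("y",q[1])@R("z",s3*q[2]);x=x+M@[a,0,L1]
    M=M@R("y",q[3]);x=x+M@[b,0,0]
    M=M@R("z",s5*q[4]);x=x+M@[0,0,L2]
    M=M@R("y",q[5])@R("z",s7*q[6]+y7);return x+M@[0,0,d],M
E
python3 - <<'E'
from kin import *
from nx import st
import itertools,json
from scipy.optimize import least_squares
S=[([-1.23916872,.52202797,-.0363238,1.59998435,.02122872,1.0211092,-.11280301],[.2443582,.57491503,.24972554],[-6.07795650e-05,1.99565544e-01,9.79884313e-01,-5.68342008e-04]),
 ([-1.03,.06,.24,2.18,.42,.76,.28],[.4007,.1976,.3007],[.173,.109,.979,-.02]),
 ([-.23,-.02,-.39,2.43,.93,.55,-.03],[.4073,.0614,.2779],[.278,.104,.954,-.048]),
 (st["qpos"],st["eef_pos"],st["ee_rot"])]
best=None
for s in itertools.product([1,-1],repeat=4):
    s=list(s)+[1,1,1]
    def f(p):
        r=[]
        for q,x,w in S:
            X,M=fk(q,{"s":s,"p":p});Q=Ro.from_quat(np.r_[w[1:],w[0]]).as_matrix();r+=list((X-x)*3)+list((M-Q).ravel()*.5)
        return np.array(r)
    for y0 in(0,):
        for y7 in (0,1.57,3.14,-1.57):
            o=least_squares(f,[.3,.4,.4,.2,0,0,y0,y7])
            if best is None or o.cost<best[0]: best=(o.cost,s,o.x.tolist());
print(best);json.dump({"s":best[1],"p":best[2]},open("k.json","w"))
for q,x,w in S: print(fk(q,{"s":best[1],"p":best[2]})[0]-x)
E
```

```text
t 2.97 p [ 0.4429 -0.0202  0.2153] q [ 0.88  0.4  -1.37  2.43  1.44  0.73 -0.22] F [-0.1 -7.8 -3. ] open 1.004 yaw -0.184 th 0.542 yz -0.0504
(np.float64(0.0035072457746345444), [-1, -1, -1, -1, 1, 1, 1], [0.40301258526162526, 0.5287301318731352, 0.46039019780415896, 0.3596299481232974, -0.018774571944225635, 0.021481945074729742, -0.09277466678346295, -4.7929588855390275])
[-0.00048179  0.00364863  0.00205509]
[-0.00905506 -0.00319244 -0.00820194]
[ 0.00022055  0.00030437 -0.00621109]
[0.00642194 0.00395236 0.01235793]
```

```bash
cat >> nx.py <<'E'
import json
with open("log.jsonl","a") as f_: f_.write(json.dumps([st["qpos"].tolist(),p.tolist(),q.tolist()])+"\n")
E
cat >> kin.py <<'E'
import json
K=json.load(open("k.json"))
LO=np.array([-2.91,-.3,-1.5,.17,-1.26,.16,-2.52]);HI=np.array([2.91,2.13,1.42,2.43,4.41,1.93,2.52])
def err(q,X,M):
    x,R=fk(q,K);return np.r_[X-x,Ro.from_matrix(M@R.T).as_rotvec()]
def jac(q):
    x,R=fk(q,K);J=np.zeros((6,7))
    for i in range(7):
        d=q.copy();d[i]+=1e-5;y,S=fk(d,K);J[:3,i]=(y-x)/1e-5;J[3:,i]=Ro.from_matrix(S@R.T).as_rotvec()/1e-5
    return J
def go(q,X,M,n=40,w=1.0):
    q=np.array(q,float);out=[q]
    for _ in range(n):
        e=err(q,X,M);e[:3]*=min(1,.025/max(1e-9,np.linalg.norm(e[:3])));e[3:]*=min(1,.08/max(1e-9,np.linalg.norm(e[3:])))
        J=jac(q);d=J.T@np.linalg.solve(J@J.T+1e-5*np.eye(6),e);q=np.clip(q+d,LO+.01,HI-.01);out.append(q)
        if np.linalg.norm(err(q,X,M))<1e-3:break
    return np.array(out)
E
python3 - <<'E'
from kin import *
from nx import *
np.set_printoptions(precision=2,suppress=True)
q0=[-1.239,.522,-.036,1.6,.021,1.021,-.113]
print(go(q0,np.array([.4007,.1976,.3007]),tgt(-.22,.351))[-1],"actual",[-1.03,.06,.24,2.18,.42,.76,.28])
qn=st["qpos"]
for X,y,t in [((.45,0,.3),-.2,0),((.5,-.15,.3),-.2,0)]:
    r=go(qn,np.array(X),tgt(y,t));print(X,r[-1],len(r),np.linalg.norm(err(r[-1],np.array(X),tgt(y,t))))
# ideal IK near plane config
from scipy.optimize import least_squares
g=sp(SE,SEY,[-.0285,0,.062]);o=(.5446,.4238)
for nm,X,M in [("grasp",g,tgt(SEY,.6)),("up",g+[0,0,.1],tgt(SEY,.6)),("push",sp(o,.525,[-.0435,0,.064]),tgt(.525,.6)),("pre",sp(o,.525,[-.14,0,.064]),tgt(.525,.6)),("preup",sp(o,.525,[-.16,0,.22]),tgt(.525,.6))]:
    a=least_squares(lambda q:np.r_[err(q,X,M),.003*q[2],.003*q[4]],[.4,0,0,2.3,0,.4,1.49],bounds=(LO,HI));print(nm,a.x,a.cost)
E
```

```text
t 2.97 p [ 0.4429 -0.0202  0.2153] q [ 0.88  0.4  -1.37  2.43  1.44  0.73 -0.22] F [-0.1 -7.8 -3. ] open 1.004 yaw -0.184 th 0.542 yz -0.0504
[-1.04  0.04  0.28  2.17  0.39  0.74  0.33] actual [-1.03, 0.06, 0.24, 2.18, 0.42, 0.76, 0.28]
(0.45, 0, 0.3) [ 0.99  0.6  -1.49  1.97  0.64  1.2   0.63] 13 0.0008784618971558914
(0.5, -0.15, 0.3) [ 1.13  0.74 -1.43  1.81  0.76  1.3   0.88] 8 0.0001288976897118789
grasp [ 1.19  1.14 -1.09  2.28  2.29  0.8  -0.11] 2.8907092085324764e-05
up [ 0.38  0.32 -0.03  2.17 -0.84  0.16  2.52] 0.0031446218945494083
push [-0.28  0.88 -0.71  2.13  2.2   0.65 -0.63] 2.4123694210924083e-05
pre [-0.23  0.91 -0.81  2.34  2.3   0.85 -0.78] 2.685288323386977e-05
preup [-0.73  0.25 -0.2   2.34  1.72  0.21 -0.45] 1.3469974529954358e-05
```

```bash
cat > plan.py <<'E'
from kin import *
def run(q,W):
    for nm,X,y,t in W:
        X=np.array(X,float);r=go(q,X,tgt(y,t),60);q=r[-1]
        print(nm,X.round(3),y,t,q,"n",len(r),"err",round(np.linalg.norm(err(q,X,tgt(y,t))),4),"mar",np.minimum(r-LO,HI-r).min(0).round(2))
    return q
E
python3 - <<'E'
from plan import *
from nx import *
np.set_printoptions(precision=2,suppress=True,linewidth=200)
g=sp(SE,SEY,[-.0285,0,.062]);o=(.5446,.4238);f=lambda x,z:sp(o,.525,[x,0,z])
for th in (.5,.6,.7):
  for W0 in ([],[("out",[.5,-.12,.22],-.2,.3)],[("out",[.5,-.12,.25],-.2,0)]):
    print("==",th,len(W0));q0=run(st["qpos"],W0+[("gup",g+[0,0,.09],SEY,th),("g",g,SEY,th)])
    if th==.6: run(q0,[("up",g+[-.04,0,.12],SEY,th),("mid",[.45,.1,.22],.1,th),("preup",f(-.17,.2),.525,th),("pre",f(-.14,.064),.525,th),("push",f(-.0435,.064),.525,th),("pre",f(-.14,.064),.525,th),("preup",f(-.17,.2),.525,th),("mid",[.45,.1,.22],.1,th),("up",g+[-.02,0,.12],SEY,th),("g",g,SEY,th)])
E
```

```text
t 2.97 p [ 0.4429 -0.0202  0.2153] q [ 0.88  0.4  -1.37  2.43  1.44  0.73 -0.22] F [-0.1 -7.8 -3. ] open 1.004 yaw -0.184 th 0.542 yz -0.0504
== 0.5 0
gup [ 0.54 -0.21  0.15] -0.22 0.5 [ 1.16  0.76 -1.09  2.2   1.68  0.53  0.22] n 11 err 0.0 mar [ 1.75  0.7   0.11 -0.    2.7   0.37  2.3 ]
g [ 0.54 -0.21  0.06] -0.22 0.5 [ 1.1   0.99 -0.99  2.21  2.07  0.63 -0.04] n 5 err 0.0007 mar [1.75 1.06 0.41 0.21 2.34 0.37 2.3 ]
== 0.5 1
out [ 0.5  -0.12  0.22] -0.2 0.3 [ 1.18  0.69 -1.39  2.15  1.1   0.83  0.54] n 6 err 0.0008 mar [ 1.73  0.7   0.06 -0.    2.35  0.51  1.98]
gup [ 0.54 -0.21  0.15] -0.22 0.5 [ 1.17  0.76 -1.09  2.2   1.68  0.53  0.22] n 7 err 0.0002 mar [1.71 0.97 0.11 0.16 2.36 0.37 1.98]
g [ 0.54 -0.21  0.06] -0.22 0.5 [ 1.1   0.99 -0.99  2.21  2.07  0.64 -0.04] n 5 err 0.0006 mar [1.74 1.06 0.41 0.21 2.34 0.37 2.3 ]
== 0.5 1
out [ 0.5  -0.12  0.25] -0.2 0 [ 1.05  0.79 -1.38  1.88  0.83  1.23  0.77] n 8 err 0.001 mar [ 1.74  0.7   0.01 -0.    2.09  0.53  1.75]
gup [ 0.54 -0.21  0.15] -0.22 0.5 [ 1.18  0.78 -1.11  2.2   1.68  0.55  0.23] n 9 err 0.0001 mar [1.71 1.08 0.12 0.23
[... 5573 characters left out ...]
-0.    2.35  0.51  1.98]
gup [ 0.54 -0.21  0.15] -0.22 0.7 [ 1.24  0.89 -1.13  2.34  2.3   0.65 -0.25] n 8 err 0.0 mar [1.67 0.97 0.11 0.08 2.11 0.33 1.98]
g [ 0.54 -0.21  0.06] -0.22 0.7 [ 1.19  1.16 -1.02  2.33  2.55  0.83 -0.31] n 5 err 0.0005 mar [1.67 0.97 0.37 0.09 1.86 0.49 2.21]
== 0.7 1
out [ 0.5  -0.12  0.25] -0.2 0 [ 1.05  0.79 -1.38  1.88  0.83  1.23  0.77] n 8 err 0.001 mar [ 1.74  0.7   0.01 -0.    2.09  0.53  1.75]
gup [ 0.54 -0.21  0.15] -0.22 0.7 [ 1.26  0.92 -1.17  2.34  2.27  0.68 -0.21] n 11 err 0.0005 mar [1.63 1.08 0.12 0.09 2.09 0.34 1.75]
g [ 0.54 -0.21  0.06] -0.22 0.7 [ 1.21  1.19 -1.05  2.33  2.54  0.85 -0.27] n 5 err 0.0005 mar [1.65 0.94 0.33 0.09 1.87 0.52 2.25]
```

The model predicts the controller's behaviour, so I'll use a 0.6 rad tilt at the grasp and the push, and less tilt in transit.

Run:
```python
from nx import *
g=sp(SE,SEY,[-.0285,0,.062]);move(p,q,[.5,-.12,.22],tgt(-.2,.3));M=tgt(SEY,.6);move(p,q,g+[0,0,.09],M)
```

```text
t 2.97 p [ 0.4429 -0.0202  0.2153] q [ 0.88  0.4  -1.37  2.43  1.44  0.73 -0.22] F [-0.1 -7.8 -3. ] open 1.004 yaw -0.184 th 0.542 yz -0.0504
shift cm [-6.63 -8.55  3.92] rot [-0.052  0.239  0.008]
shift cm [ -8.01 -16.18  13.13] rot [-0.039 -0.06   0.033]
```

Call:
step_arm:
  moves:
    - [1, -6.6, -8.6, 3.9, -0.05, 0.24, 0]
    - [1, -6.6, -8.6, 3.9, -0.05, 0.24, 0]
    - [1, -6.6, -8.6, 3.9, -0.05, 0.24, 0]
    - [1, -6.6, -8.6, 3.9, -0.05, 0.24, 0]
    - [1, -8, -16.2, 13.1, -0.04, -0.06, 0.03]
    - [1, -8, -16.2, 13.1, -0.04, -0.06, 0.03]
    - [1, -8, -16.2, 13.1, -0.04, -0.06, 0.03]
    - [1, -8, -16.2, 13.1, -0.04, -0.06, 0.03]
    - [1, -8, -16.2, 13.1, -0.04, -0.06, 0.03]
    - [1, -8, -16.2, 13.1, -0.04, -0.06, 0.03]

```text
t: 3.8
eef_pos: [0.5405, -0.2102, 0.1507]
ee_rot: [0.292, 0.102, 0.95, -0.034]
force: [-1.9, -1.1, -0.8]
opening: 1.0
gripper_force: 0.0
```

Run:
```python
from nx import *
g=sp(SE,SEY,[-.0285,0,.062]);M=tgt(SEY,.6);move(p,q,g+[0,0,.09],M);move(p,q,g,M)
```

```text
t 3.8 p [ 0.5405 -0.2102  0.1507] q [ 1.12  0.71 -1.11  2.23  1.85  0.58  0.  ] F [-1.9 -1.1 -0.8] open 1.0 yaw -0.211 th 0.598 yz -0.0053
shift cm [-0.11 -0.02 -0.08] rot [-0.002 -0.002  0.007]
shift cm [4.95 0.03 7.36] rot [-0.002 -0.002  0.007]
```

Call:
step_arm:
  moves:
    - [1, 2, 0, 3, 0, 0, 0.007]
    - [1, 4, 0, 6, 0, 0, 0.007]
    - [1, 4.9, 0, 7.4, 0, 0, 0.007]
    - [1, 4.9, 0, 7.4, 0, 0, 0.007]
    - [1, 4.9, 0, 7.4, 0, 0, 0.007]
    - [1, 4.9, 0, 7.4, 0, 0, 0.007]

```text
t: 4.3
eef_pos: [0.5431, -0.2066, 0.0685]
ee_rot: [0.295, 0.103, 0.949, -0.033]
force: [-0.4, -0.3, 0.4]
opening: 1.001
gripper_force: 0.0
```

Run:
```python
from nx import *
from bench import optics
g=sp(SE,SEY,[-.0285,0,.062]);M=tgt(SEY,.6);move(p,q,g,M)
w=optics.snapshot("wrist");cv2.imwrite("pics/w3.png",w["image"][:,:,::-1])
```

```text
t 4.3 p [ 0.5431 -0.2066  0.0685] q [ 1.08  0.94 -1.07  2.25  2.14  0.74 -0.16] F [-0.4 -0.3  0.4] open 1.001 yaw -0.215 th 0.603 yz -0.0021
shift cm [ 0.48 -0.43  0.46] rot [0.001 0.003 0.004]
```

View pics/w3.png

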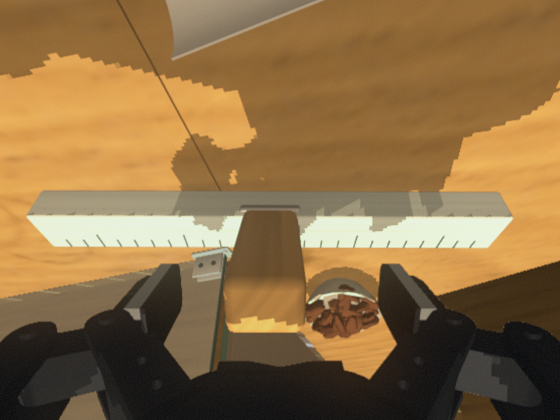

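The jaws straddle the grip, which is at (265,265) against the jaw centre at 280. The remaining offset agrees with the computed correction.

Call:
step_arm:
  moves:
    - [1, 0.5, -0.4, 0.4, 0, 0, 0]
    - [1, 0.5, -0.4, 0.4, 0, 0, 0]
    - [1, 0.5, -0.4, 0.4, 0, 0, 0]

```text
t: 4.6
eef_pos: [0.5396, -0.2116, 0.0619]
ee_rot: [0.295, 0.104, 0.949, -0.033]
force: [0.5, -0.5, -0.2]
opening: 0.999
gripper_force: 0.0
```

Run:
```python
from nx import *
g=sp(SE,SEY,[-.0285,0,.062]);M=tgt(SEY,.6);move(p,q,g,M)
```

```text
t 4.6 p [ 0.5396 -0.2116  0.0619] q [ 1.09  0.96 -1.07  2.26  2.16  0.75 -0.17] F [ 0.5 -0.5 -0.2] open 0.999 yaw -0.218 th 0.604 yz -0.0015
shift cm [-0.09  0.14  0.05] rot [-0.001  0.004  0.002]
```

Call:
step_arm:
  moves:
    - [0.1, -0.1, 0.1, 0, 0, 0, 0]
    - [-0.5, -0.1, 0.1, 0, 0, 0, 0]
    - [-1, -0.1, 0.1, 0, 0, 0, 0]
    - [-1, -0.1, 0.1, 0, 0, 0, 0]
    - [-1, -0.1, 0.1, 0, 0, 0, 0]
    - [-1, -0.1, 0.1, 0, 0, 0, 0]
    - [-1, -0.1, 0.1, 0, 0, 0, 0]
    - [-1, -0.1, 0.1, 0, 0, 0, 0]
  force: 80

```text
t: 5.27
eef_pos: [0.541, -0.2102, 0.0624]
ee_rot: [0.296, 0.104, 0.949, -0.033]
force: [-4.4, -0.4, 5.1]
opening: 0.342
gripper_force: 79.4
```

Run:
```python
from nx import *
np.set_printoptions(precision=4,suppress=True)
from bench import optics
json.dump([p.tolist(),q.tolist()],open("grasp.json","w"))
w=optics.snapshot("wrist");np.savez("w4.npz",**w,p=p,q=q);cv2.imwrite("pics/w4.png",w["image"][:,:,::-1])
A=cam("wrist",w,p,q);im=w["image"].astype(int)
# predicted top-face corners vs. image
C=[sp(SE,SEY,[a,b,.02]) for a,b in((-.015,.132),(-.015,-.132),(.015,.132),(.015,-.132))]
print(proj(w,A,C), st["gripper_force"])
```

```text
t 5.27 p [ 0.541  -0.2102  0.0624] q [ 1.09  0.96 -1.07  2.26  2.16  0.75 -0.17] F [-4.4 -0.4  5.1] open 0.342 yaw -0.218 th 0.604 yz -0.0009
[[530.9917 228.4349]
 [ 32.2072 227.7089]
 [501.6698 258.3394]
 [ 60.9989 257.7017]] 79.44448113441467
```

View pics/w4.png

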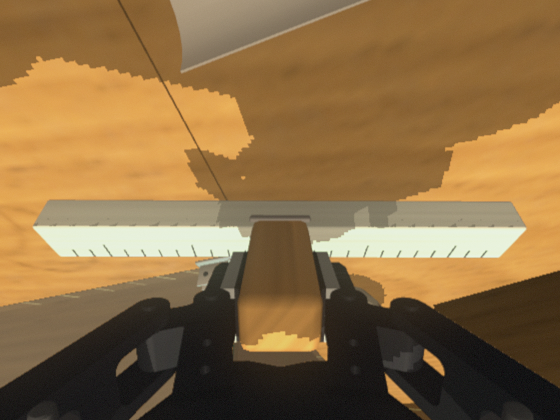

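The grip is held at 29 mm opening and 79 N. The blade's back corners are at (34,228) and (526,228), against predicted (32,228) and (531,228), so the blade is square in the gripper. Next I'll simulate the transit.

Run:
```python
from plan import *
from nx import *
np.set_printoptions(precision=2,suppress=True,linewidth=200)
g=sp(SE,SEY,[-.0285,0,.062]);o=(.5446,.4238);f=lambda x,z:sp(o,.525,[x,0,z])
run(st["qpos"],[("up",g+[-.02,0,.12],SEY,.6),("up2",g+[-.05,.05,.2],SEY,.3),("mid",[.45,.08,.28],.1,.2),("preH",f(-.17,.28),.525,.2),("preH2",f(-.17,.2),.525,.6),("pre",f(-.15,.064),.525,.6),("push",f(-.0435,.064),.525,.6),("pre",f(-.15,.064),.525,.6),("preH2",f(-.17,.2),.525,.6),("preH",f(-.17,.28),.525,.2),("mid",[.45,.08,.28],.1,.2),("up2",g+[-.05,.05,.2],SEY,.3),("up",g+[-.02,0,.12],SEY,.6),("g",g,SEY,.6)])
move(p,q,g+[-.02,0,.12],tgt(SEY,.6));move(p,q,g+[-.05,.05,.2],tgt(SEY,.3))
```

```text
t 5.32 p [ 0.541  -0.2103  0.0625] q [ 1.09  0.96 -1.07  2.26  2.16  0.75 -0.17] F [-2.3 -0.8  5.1] open 0.343 yaw -0.218 th 0.604 yz -0.0009
up [ 0.52 -0.21  0.18] -0.22 0.6 [ 1.28  0.71 -1.16  2.3   1.9   0.49  0.02] n 5 err 0.0009 mar [1.63 1.01 0.34 0.13 2.25 0.33 2.35]
up2 [ 0.49 -0.16  0.26] -0.22 0.3 [ 1.32  0.53 -1.39  2.11  0.84  0.77  0.83] n 6 err 0.0003 mar [1.53 0.81 0.09 0.13 2.1  0.21 1.68]
mid [0.45 0.08 0.28] 0.1 0.2 [ 0.92  0.43 -1.48  2.13  0.66  0.88  0.76] n 14 err 0.0 mar [1.59 0.73 0.01 0.28 1.92 0.61 1.53]
preH [0.4  0.34 0.28] 0.525 0.2 [ 0.17  0.51 -1.31  1.99  0.74  0.94  0.62] n 13 err 0.0 mar [1.99 0.73 0.01 0.3  1.92 0.72 1.66]
preH2 [0.4  0.34 0.2 ] 0.525 0.6 [-0.24  0.38 -0.79  2.38  1.84  0.45 -0.53] n 8 err 0.0004 mar [2.67 0.67 0.19 0.05 2.   0.21 1.9 ]
pre [0.41 0.35 0.06] 0.525 0.6 [-0.29  0.87 -0.74  2.36  2.34  0.81 -0.87] n 7 err 0.0005 mar [2.62 0.68 0.7  0.05 2.07 0.29 1.65]
push [0.51 0.4  0.06] 0.525 0.6 [-0.31  0.86 -0.66  2.13  2.22  0.62 -0.67] n 6 err 0.0001 mar [2.6  1.16 0.76 0.07 2.07 0.46 1.65]
pre [0.41 0.35 0.06] 0.525 0.6 [-0.29 
[... 280 characters left out ...]
 0.5   0.82  0.84] n 8 err 0.0 mar [2.64 0.51 0.41 0.05 1.7  0.1  1.59]
mid [0.45 0.08 0.28] 0.1 0.2 [ 0.54  0.15 -0.9   2.13  0.23  0.73  1.19] n 12 err 0.0003 mar [2.37 0.45 0.49 0.3  1.49 0.57 1.33]
up2 [ 0.49 -0.16  0.26] -0.22 0.3 [ 0.85  0.23 -0.69  2.11  0.24  0.56  1.38] n 11 err 0.0005 mar [2.06 0.41 0.6  0.24 1.49 0.4  1.14]
up [ 0.52 -0.21  0.18] -0.22 0.6 [ 1.03  0.32 -0.45  2.42  0.82  0.17  1.15] n 61 err 0.4083 mar [1.88 0.53 0.81 0.01 1.5  0.01 1.14]
g [ 0.54 -0.21  0.06] -0.22 0.6 [ 0.97  0.89 -0.76  2.28  2.53  0.55 -0.55] n 24 err 0.0 mar [1.45 0.62 0.68 0.01 1.66 0.01 1.37]
shift cm [ -5.18  -0.47 -10.95] rot [0. 0. 0.]
shift cm [ -6.42   3.76 -19.82] rot [-0.   0.3  0. ]
```

Call:
step_arm:
  moves:
    - [-1, -1.5, 0, -2, 0, 0, 0]
    - [-1, -3.5, -0.2, -6, 0, 0, 0]
    - [-1, -5.2, -0.5, -11, 0, 0, 0]
    - [-1, -5.2, -0.5, -11, 0, 0, 0]
    - [-1, -6.4, 3.8, -19.8, 0, 0.3, 0]
    - [-1, -6.4, 3.8, -19.8, 0, 0.3, 0]
    - [-1, -6.4, 3.8, -19.8, 0, 0.3, 0]
    - [-1, -6.4, 3.8, -19.8, 0, 0.3, 0]
    - [-1, -6.4, 3.8, -19.8, 0, 0.3, 0]

```text
t: 6.07
eef_pos: [0.4972, -0.1816, 0.2408]
ee_rot: [0.17, 0.112, 0.979, -0.029]
force: [0.3, -2.7, -3.7]
opening: 0.337
gripper_force: 80.0
```

Run:
```python
from nx import *
o=(.5446,.4238);f=lambda x,z:sp(o,.525,[x,0,z])
move(p,q,[.45,.08,.28],tgt(.1,.2))
move(p,q,f(-.17,.28),tgt(.525,.2))
```

```text
t 6.07 p [ 0.4972 -0.1816  0.2408] q [ 1.18  0.48 -1.22  2.09  0.88  0.7   0.78] F [ 0.3 -2.7 -3.7] open 0.337 yaw -0.224 th 0.346 yz -0.0197
shift cm [ 8.48 24.3  -7.73] rot [-0.108  0.141 -0.314]
shift cm [ 18.71  48.26 -11.91] rot [-0.222  0.131 -0.724]
```

Call:
step_arm:
  moves:
    - [-1, 8.5, 24.3, -7.7, -0.1, 0.14, -0.31]
    - [-1, 8.5, 24.3, -7.7, -0.1, 0.14, -0.31]
    - [-1, 8.5, 24.3, -7.7, -0.1, 0.14, -0.31]
    - [-1, 8.5, 24.3, -7.7, -0.1, 0.14, -0.31]
    - [-1, 8.5, 24.3, -7.7, -0.1, 0.14, -0.31]
    - [-1, 8.5, 24.3, -7.7, -0.1, 0.14, -0.31]
    - [-1, 8.5, 24.3, -7.7, -0.1, 0.14, -0.31]
    - [-1, 8.5, 24.3, -7.7, -0.1, 0.14, -0.31]
    - [-1, 8.5, 24.3, -7.7, -0.1, 0.14, -0.31]
    - [-1, 8.5, 24.3, -7.7, -0.1, 0.14, -0.31]

```text
t: 6.9
eef_pos: [0.4513, 0.0787, 0.2788]
ee_rot: [0.102, -0.047, 0.994, 0.0]
force: [0.4, 0.2, -3.2]
opening: 0.342
gripper_force: 80.3
```

Run:
```python
from nx import *
o=(.5446,.4238);f=lambda x,z:sp(o,.525,[x,0,z])
move(p,q,f(-.17,.28),tgt(.525,.2))
```

```text
t 6.9 p [0.4513 0.0787 0.2788] q [ 0.81  0.39 -1.41  2.09  0.64  0.9   0.73] F [ 0.4  0.2 -3.2] open 0.342 yaw 0.094 th 0.204 yz -0.0088
shift cm [ 2.82 26.37 -0.95] rot [-0.095  0.002 -0.422]
```

Call:
step_arm:
  moves:
    - [-1, 2.8, 26.4, -1, -0.095, 0, -0.42]
    - [-1, 2.8, 26.4, -1, -0.095, 0, -0.42]
    - [-1, 2.8, 26.4, -1, -0.095, 0, -0.42]
    - [-1, 2.8, 26.4, -1, -0.095, 0, -0.42]
    - [-1, 2.8, 26.4, -1, -0.095, 0, -0.42]
    - [-1, 2.8, 26.4, -1, -0.095, 0, -0.42]
    - [-1, 2.8, 26.4, -1, -0.095, 0, -0.42]
    - [-1, 2.8, 26.4, -1, -0.095, 0, -0.42]
    - [-1, 2.8, 26.4, -1, -0.095, 0, -0.42]
    - [-1, 2.8, 26.4, -1, -0.095, 0, -0.42]

```text
t: 7.73
eef_pos: [0.3982, 0.3384, 0.2804]
ee_rot: [0.097, -0.257, 0.961, 0.026]
force: [0.5, -0.8, -2.3]
opening: 0.342
gripper_force: 81.3
```

Run:
```python
from nx import *
from bench import optics
o=(.5446,.4238);f=lambda x,z:sp(o,.525,[x,0,z])
move(p,q,f(-.17,.2),tgt(.525,.6))
w=optics.snapshot("wrist");np.savez("w5.npz",**w,p=p,q=q);cv2.imwrite("pics/w5.png",w["image"][:,:,::-1])
A=cam("wrist",w,p,q)
for n in ([-.055,.17,0],[-.055,-.17,0],[.07,.17,0],[-.07,0,.225],[0,.158,0],[0,-.158,0],[-.01,.158,0],[-.01,-.158,0]): print(n,proj(w,A,sp(o,.525,n)).round(1))
```

```text
t 7.73 p [0.3982 0.3384 0.2804] q [ 0.12  0.5  -1.3   1.94  0.73  1.    0.6 ] F [ 0.5 -0.8 -2.3] open 0.342 yaw 0.522 th 0.201 yz -0.0004
shift cm [1.66 0.05 7.87] rot [-0.001 -0.399 -0.002]
[-0.055, 0.17, 0] [[409.2 215.9]]
[-0.055, -0.17, 0] [[153.1 216.6]]
[0.07, 0.17, 0] [[394.5 289.4]]
[-0.07, 0, 0.225] [[281.9 348.7]]
[0, 0.158, 0] [[393.7 250.5]]
[0, -0.158, 0] [[168.7 251.1]]
[-0.01, 0.158, 0] [[394.8 244.5]]
[-0.01, -0.158, 0] [[167.5 245.1]]
```

View pics/w5.png

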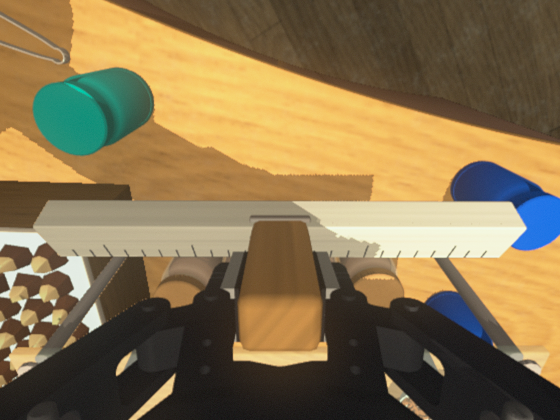

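Wrist view: the blade is level with ends at (36,228) and (526,228), and it hides the row. The turquoise look-alike is at (95,110), clear of the right end, and the front blue one is at (500,200). The strip's ends showed in earlier wrist frames, so I'll measure the strip line numerically from those.

Run:
```python
from h import *
np.set_printoptions(precision=4,suppress=True,linewidth=160)
o=np.array([.5446,.4238]);u=np.array([np.cos(.525),np.sin(.525)]);n=np.array([-u[1],u[0]])
w1=dict(np.load("w1.npz"));w2=dict(np.load("w2.npz"));w0=dict(np.load("wrist0.npz"));q0=np.array([-6.07795650e-05,1.99565544e-01,9.79884313e-01,-5.68342008e-04])
def do(nm,s,A,x,y,w,h,thr,sat):
    im=s["image"].astype(int)[y:y+h,x:x+w];m=((im.min(2)>thr)&(im.max(2)-im.min(2)<sat)).astype(np.uint8)
    k,l,st,ce=cv2.connectedComponentsWithStats(m)
    for i in range(1,k):
        if st[i,4]<10: continue
        v,uu=np.nonzero(l==i);P=plane(s,A,np.c_[uu+x,v+y],0)[:,:2]-o;X=P@u*1000;Y=P@n*1000
        print(nm,st[i]+[x,y,0,0,0],"x %.1f..%.1f y %.1f..%.1f"%(X.min(),X.max(),Y.min(),Y.max()), "fit x@y slope", np.polyfit(Y,X,1).round(3))
A0=cam("wrist",w0,w0["p"],q0);A1=cam("wrist",w1,w1["p"],w1["q"])
do("w0",w0,A0,285,295,110,75,150,45)
do("w1",w1,A1,445,130,80,40,150,45)
t=dict(np.load("top0.npz"));s=dict(np.load("scene0.npz"))
do("top",t,cam("top",t),145,180,105,50,185,70)
for nm,S,A,pts in(("w0",w0,A0,[[.0,.158],[-.01,.158],[-.055,.17]]),("w1",w1,A1,[[0,-.158],[-.01,-.158],[-.055,-.17]])):
    print(nm,proj(S,A,[np.r_[o+a*u+b*n,0] for a,b in pts]))
```

```text
w0 [319 338  11  10  67] x -14.3..-4.1 y 136.3..151.4 fit x@y slope [  0.09  -21.985]
w0 [375 353  12   5  36] x 58.1..70.9 y 166.5..176.9 fit x@y slope [  0.946 -99.449]
w1 [469 139   5   6  15] x -59.4..-48.6 y -165.3..-162.2 fit x@y slope [  0.158 -28.483]
w1 [488 151  18  13  97] x -11.9..-2.2 y -160.0..-138.8 fit x@y slope [ -0.021 -10.485]
top [239 180  11  19  99] x -65.5..13.9 y -211.0..-181.2 fit x@y slope [ 0.112 -7.647]
top [228 186   5   3  14] x -10.2..1.2 y -157.7..-140.5 fit x@y slope [ 0.103 11.043]
w0 [[336.7195 337.5581]
 [330.8156 333.6169]
 [309.4714 308.9293]]
w1 [[491.8116 163.8102]
 [489.1795 159.3746]
 [466.4383 143.2762]]
```

Call:
step_arm:
  moves:
    - [-1, 0.4, 0, 2, 0, -0.1, 0]
    - [-1, 0.8, 0, 4, 0, -0.2, 0]
    - [-1, 1.2, 0, 6, 0, -0.3, 0]
    - [-1, 1.6, 0, 7.9, 0, -0.4, 0]
    - [-1, 1.6, 0, 7.9, 0, -0.4, 0]
    - [-1, 1.6, 0, 7.9, 0, -0.4, 0]
    - [-1, 1.6, 0, 7.9, 0, -0.4, 0]

```text
t: 8.37
eef_pos: [0.3973, 0.3375, 0.1988]
ee_rot: [0.286, -0.247, 0.923, 0.077]
force: [-1.1, -1.4, -3.1]
opening: 0.342
gripper_force: 81.3
```

Run:
```python
from nx import *
o=(.5426,.4190);f=lambda x,z:sp(o,.53,[x,0,z])
move(p,q,f(-.15,.12),tgt(.53,.604));move(p,q,f(-.15,.07),tgt(.53,.604))
```

```text
t 8.37 p [0.3973 0.3375 0.1988] q [-0.11  0.45 -1.04  2.34  1.66  0.64 -0.37] F [-1.1 -1.4 -3.1] open 0.342 yaw 0.523 th 0.602 yz -0.0001
shift cm [ 3.09 -0.3   7.43] rot [-0.004 -0.002 -0.006]
shift cm [ 5.92 -0.3  11.55] rot [-0.004 -0.002 -0.006]
```

Call:
step_arm:
  moves:
    - [-1, 1.5, -0.1, 3.7, 0, 0, 0]
    - [-1, 3.1, -0.3, 7.4, 0, 0, -0.006]
    - [-1, 4.5, -0.3, 9.5, 0, 0, -0.006]
    - [-1, 5.9, -0.3, 11.5, 0, 0, -0.006]
    - [-1, 5.9, -0.3, 11.5, 0, 0, -0.006]
    - [-1, 5.9, -0.3, 11.5, 0, 0, -0.006]
    - [-1, 5.9, -0.3, 11.5, 0, 0, -0.006]

```text
t: 8.95
eef_pos: [0.4147, 0.3449, 0.0737]
ee_rot: [0.287, -0.249, 0.922, 0.075]
force: [0.6, -0.7, -2.4]
opening: 0.338
gripper_force: 81.3
```

```bash
cat > strip.py <<'E'
from nx import *
from bench import optics
import sys
np.set_printoptions(precision=4,suppress=True,linewidth=160)
tag=sys.argv[1]
w=optics.snapshot("wrist");np.savez(tag+".npz",**w,p=p,q=q);cv2.imwrite(f"pics/{tag}.png",w["image"][:,:,::-1])
A=cam("wrist",w,p,q);o=np.array([.5426,.4190]);Y0=.53
u=np.array([np.cos(Y0),np.sin(Y0)]);n=np.array([-u[1],u[0]])
print("TCP shelf",(p[:2]-o)@u*1000,(p[:2]-o)@n*1000)
print("pred far/near ends",proj(w,A,[np.r_[o+a*u+b*n,0] for a,b in((0,.158),(0,-.158),(-.01,.158),(-.01,-.158),(-.055,.17),(-.055,-.17))]).round(1).tolist())
im=w["image"].astype(int);m=((im.min(2)>90)&(im.max(2)-im.min(2)<45)).astype(np.uint8);m[:, :]=m
k,l,S,ce=cv2.connectedComponentsWithStats(m)
for i in range(1,k):
    if S[i,4]<25 or S[i,1]<180: continue
    v,uu=np.nonzero(l==i);P=plane(w,A,np.c_[uu,v],0)[:,:2]-o;X=P@u*1000;Y=P@n*1000
    print(S[i],"x %.1f..%.1f med %.1f y %.1f..%.1f"%(X.min(),X.max(),np.median(X),Y.min(),Y.max()),"rgb",im[l==i].mean(0).round(0))
E
python3 strip.py w6
```

```text
t 8.95 p [0.4147 0.3449 0.0737] q [-0.21  0.82 -0.94  2.35  2.08  0.9  -0.66] F [ 0.6 -0.7 -2.4] open 0.338 yaw 0.53 th 0.603 yz -0.0043
TCP shelf -147.78110338521327 0.7412130306982401
pred far/near ends [[456.1, 290.3], [106.3, 289.5], [460.7, 285.1], [101.7, 284.3], [500.6, 258.0], [62.2, 257.2]]
[   34   200   492    83 23663] x -122.1..-14.1 med -94.1 y -205.2..183.3 rgb [186. 185. 160.]
[489 258  26  12  81] x -55.0..-38.1 med -47.5 y 167.7..185.9 rgb [148. 133. 115.]
[399 276  32   3  35] x -26.3..-22.7 med -26.2 y 100.0..126.7 rgb [137. 122.  99.]
[164 282  42  12 153] x -14.6..6.7 med -5.2 y -101.6..-66.8 rgb [170. 166. 140.]
[104 285  31   7 134] x -8.8..3.0 med -3.0 y -157.8..-129.8 rgb [210. 214. 185.]
[361 284  21   9  96] x -11.8..3.8 med -4.1 y 71.0..87.8 rgb [161. 155. 128.]
[443 286  18   7  84] x -8.4..3.4 med -4.5 y 143.1..158.8 rgb [195. 193. 161.]
[224 288  11  11  65] x -3.5..17.0 med 2.5 y -50.8..-42.7 rgb [147. 137. 119.]
[326 288  10  11  61] x -4.0..16.5 med 2.0 y 40.7..48.6 rgb [145. 135. 117.]
```

```bash
cat > edge.py <<'E'
from h import *
import sys
def edges(tag,o,Y0,ranges,vspan,z,dz=0):
    w=dict(np.load(tag+".npz"));A=cam("wrist",w,w["p"],w["q"])
    u=np.array([np.cos(Y0),np.sin(Y0)]);n=np.array([-u[1],u[0]]);im=w["image"][:,:,2].astype(float)
    for a,b in ranges:
        E=[]
        for c in range(a,b):
            pr=cv2.GaussianBlur(im[vspan[0]:vspan[1],c:c+1],(1,3),0)[:,0];g=np.diff(pr);r=[]
            for sgn in(1,-1):
                i=int(np.argmax(sgn*g));i=min(max(i,1),len(g)-2);y=sgn*g[i-1:i+2];d=y[0]-2*y[1]+y[2]
                r.append(vspan[0]+i+.5+(0.5*(y[0]-y[2])/d if abs(d)>1e-6 else 0))
            E.append([c,r[0],r[1]])
        E=np.array(E)
        for j in(1,2):
            P=plane(w,A,E[:,[0,j]],z)[:,:2]-o;print(tag,(a,b),"rise" if j==1 else "fall","row %.2f x med %.2f sd %.2f y %.0f"%(np.median(E[:,j]),np.median(P@u*1000),np.std(P@u*1000),np.median(P@n)*1000))
E
python3 - <<'E'
from edge import *
o=np.array([.5426,.4190])
edges("w6",o,.53,[(107,132),(445,458)],(276,300),0)
w=dict(np.load("w6.npz"));z=w["p"][2]-.0625+.02
edges("w6",o,.53,[(60,110),(110,200),(350,420),(430,495)],(236,268),z)
edges("w6",o,.53,[(60,110),(110,200),(350,420),(430,495)],(218,236),z)
E
```

```text
w6 (107, 132) rise row 285.12 x med -8.51 sd 0.56 y -143
w6 (107, 132) fall row 290.67 x med 2.39 sd 1.92 y -147
w6 (445, 458) rise row 285.83 x med -8.65 sd 0.31 y 150
w6 (445, 458) fall row 291.35 x med 2.08 sd 0.44 y 154
w6 (60, 110) rise row 253.13 x med -110.10 sd 6.55 y -116
w6 (60, 110) fall row 256.25 x med -106.67 sd 1.84 y -117
w6 (110, 200) rise row 251.62 x med -111.86 sd 5.87 y -73
w6 (110, 200) fall row 256.24 x med -106.84 sd 1.13 y -75
w6 (350, 420) rise row 247.94 x med -116.13 sd 8.49 y 61
w6 (350, 420) fall row 256.81 x med -106.62 sd 1.60 y 62
w6 (430, 495) rise row 254.10 x med -109.76 sd 5.66 y 107
w6 (430, 495) fall row 257.23 x med -106.32 sd 1.01 y 108
w6 (60, 110) rise row 225.93 x med -136.68 sd 1.23 y -103
w6 (60, 110) fall row 230.72 x med -132.41 sd 4.91 y -103
w6 (110, 200) rise row 226.41 x med -136.30 sd 1.51 y -66
w6 (110, 200) fall row 223.19 x med -139.09 sd 4.63 y -66
w6 (350, 420) rise row 226.73 x med -136.30 sd 0.97 y 55
w6 (350, 420) fall row 233.47 x med -130.29 sd 4.72 y 55
w6 (430, 495) rise row 226.85 x med -136.29 sd 0.24 y 95
w6 (430, 495) fall row 224.13 x med -138.62 sd 5.28 y 96
```

The strip is 10.8 mm wide in this view, against 10 mm stated, and parallel to the assumed yaw of 0.53. Its far edge sits 2 mm deeper than assumed, so I'll update the origin. Next I'll lower to a 2 mm hover and advance to just short of the jars.

```bash
sed -i 's/o=np.array(\[.5426,.4190\])/o=np.array([.5442,.4200])/' strip.py
cat >> h.py <<'E'
O=(.5442,.4200);OY=.53
def f(x,z=.0645,y=0):return sp(O,OY,[x,y,z])
E
python3 - <<'E'
from nx import *
for x in(-.115,-.075,-.053): move(p,q,f(x),tgt(OY,.604))
E
```

```text
t 9.0 p [0.4149 0.3452 0.0742] q [-0.21  0.82 -0.94  2.36  2.09  0.9  -0.66] F [-0.4  0.2 -2. ] open 0.342 yaw 0.53 th 0.604 yz -0.0044
shift cm [-2.28 -0.06  2.76] rot [-0.005  0.    -0.   ]
shift cm [-5.57 -0.05  5.03] rot [-0.005  0.    -0.   ]
shift cm [-7.38 -0.04  6.28] rot [-0.005  0.    -0.   ]
```

Call:
step_arm:
  moves:
    - [-1, 0.2, 0, 0.4, -0.005, 0, 0]
    - [-1, -0.6, 0, 1.2, -0.005, 0, 0]
    - [-1, -1.4, 0, 2, -0.005, 0, 0]
    - [-1, -2.3, 0, 2.7, -0.005, 0, 0]
    - [-1, -2.3, 0, 2.7, -0.005, 0, 0]
    - [-1, -2.3, 0, 2.7, -0.005, 0, 0]

```text
t: 9.5
eef_pos: [0.444, 0.3625, 0.0641]
ee_rot: [0.287, -0.25, 0.921, 0.078]
force: [0.8, -0.3, -2.2]
opening: 0.342
gripper_force: 81.3
```

```bash
python3 - <<'E'
from nx import *
for x in(-.115,-.085,-.053): move(p,q,f(x),tgt(OY,.604))
E
tail -2 log.jsonl | cut -c1-10
```

```text
t 9.5 p [0.444  0.3625 0.0641] q [-0.21  0.85 -0.91  2.28  2.1   0.86 -0.6 ] F [ 0.8 -0.3 -2.2] open 0.342 yaw 0.53 th 0.604 yz 0.0003
shift cm [-0.07 -0.11 -0.  ] rot [0. 0. 0.]
shift cm [-2.54 -0.11  1.7 ] rot [0. 0. 0.]
shift cm [-5.17 -0.11  3.52] rot [0. 0. 0.]
[[-0.20823
[[-0.20535
```

Call:
step_arm:
  moves:
    - [-1, -0.35, 0, 0.22, 0, 0, 0]
    - [-1, -0.7, -0.05, 0.45, 0, 0, 0]
    - [-1, -1.05, -0.1, 0.68, 0, 0, 0]
    - [-1, -1.4, -0.1, 0.91, 0, 0, 0]
    - [-1, -1.73, -0.1, 1.14, 0, 0, 0]
    - [-1, -2.06, -0.1, 1.36, 0, 0, 0]
    - [-1, -2.39, -0.1, 1.59, 0, 0, 0]
    - [-1, -2.72, -0.1, 1.82, 0, 0, 0]
    - [-1, -3.05, -0.1, 2.05, 0, 0, 0]
    - [-1, -3.38, -0.1, 2.27, 0, 0, 0]

```text
t: 10.33
eef_pos: [0.4789, 0.3825, 0.0633]
ee_rot: [0.286, -0.251, 0.922, 0.078]
force: [-3.0, -1.1, -2.6]
opening: 0.337
gripper_force: 81.7
```

```bash
python3 strip.py w7
python3 - <<'E'
from nx import *
for x in(-.065,-.055): move(p,q,f(x),tgt(OY,.604))
E
```

```text
t 10.33 p [0.4789 0.3825 0.0633] q [-0.21  0.86 -0.87  2.18  2.06  0.8  -0.51] F [-3.  -1.1 -2.6] open 0.337 yaw 0.531 th 0.602 yz 0.0008
TCP shelf -75.30280676596078 0.6410608205985602
pred far/near ends [[500.4, 257.2], [58.4, 257.2], [507.9, 249.5], [51.0, 249.5], [568.9, 207.4], [-10.1, 207.3]]
[   34   201   492    68 23889] x -60.7..15.2 med -35.8 y -157.6..159.0 rgb [188. 187. 162.]
[551 207   9  16  59] x -55.4..-41.0 med -45.0 y 163.4..173.3 rgb [151. 135. 117.]
[224 288  11  11  64] x 47.8..66.6 med 53.2 y -45.9..-38.4 rgb [146. 136. 118.]
[326 288  10  11  61] x 47.8..66.7 med 53.2 y 38.6..45.8 rgb [144. 135. 117.]
[511 337  11  26  33] x 164.6..259.7 med 205.9 y 255.2..318.5 rgb [117. 108.  98.]
[ 58 343   9   8  33] x 184.0..209.3 med 194.5 y -265.8..-247.2 rgb [134. 120. 100.]
[496 344   9   9  32] x 187.8..217.4 med 198.5 y 252.9..274.0 rgb [136. 123. 103.]
[389 392  14   6  43] x 440.0..481.9 med 456.2 y 190.3..224.8 rgb [143. 135. 113.]
t 10.38 p [0.4796 0.3828 0.0635] q [-0.21  0.86 -0.87  2.18  2.06  0.8  -0.51] F [-0.6 -0.4 -3.2] open 0.34 yaw 0.53 th 0.603 yz 0.0008
shift cm [-0.84 -0.05  0.46] rot [ 0.001 -0.001  0.   ]
shift cm [-1.67 -0.05  1.02] rot [ 0.001 -0.001  0.   ]
```

Call:
step_arm:
  moves:
    - [-1, -0.3, 0, 0.1, 0, 0, 0]
    - [-1, -0.55, 0, 0.25, 0, 0, 0]
    - [-1, -0.8, 0, 0.4, 0, 0, 0]
    - [-1, -1.0, 0, 0.54, 0, 0, 0]
    - [-1, -1.2, 0, 0.68, 0, 0, 0]
    - [-1, -1.37, 0, 0.8, 0, 0, 0]
    - [-1, -1.54, 0, 0.92, 0, 0, 0]
    - [-1, -1.67, 0, 1.02, 0, 0, 0]
    - [-1, -1.67, 0, 1.02, 0, 0, 0]

```text
t: 11.13
eef_pos: [0.4961, 0.3924, 0.0646]
ee_rot: [0.286, -0.25, 0.921, 0.078]
force: [-1.5, -1.2, -4.5]
opening: 0.34
gripper_force: 81.4
```

```bash
python3 strip.py w8 | head -5
python3 - <<'E'
from edge import *
w=dict(np.load("w8.npz"));im=w["image"]
for c in(36,40,44,514,518,522,528): print(c,im[215:262,c,2].tolist())
E
```

```text
t 11.13 p [0.4961 0.3924 0.0646] q [-0.21  0.87 -0.86  2.13  2.03  0.77 -0.46] F [-1.5 -1.2 -4.5] open 0.34 yaw 0.53 th 0.603 yz 0.0007
TCP shelf -55.498135520020526 0.4709524208720284
pred far/near ends [[515.2, 239.7], [44.5, 239.8], [523.6, 230.9], [36.1, 231.0], [592.6, 181.9], [-32.9, 181.9]]
[   34   200   492    68 23950] x -40.2..35.9 med -14.2 y -158.0..158.9 rgb [188. 187. 162.]
[492 281  11  13  61] x 58.2..79.8 med 65.1 y 171.1..185.2 rgb [164. 148. 127.]
36 [92, 94, 90, 95, 104, 115, 119, 125, 124, 125, 143, 184, 207, 212, 216, 205, 163, 112, 88, 84, 89, 89, 86, 77, 61, 65, 66, 62, 61, 65, 63, 63, 62, 62, 64, 60, 57, 59, 56, 54, 59, 63, 59, 58, 59, 59, 57]
40 [125, 124, 124, 124, 123, 121, 122, 112, 103, 97, 112, 172, 205, 213, 217, 218, 218, 219, 217, 205, 163, 113, 86, 73, 61, 68, 65, 63, 64, 65, 64, 64, 64, 61, 62, 61, 62, 62, 57, 57, 60, 59, 59, 59, 59, 60, 60]
44 [125, 123, 123, 125, 121, 120, 123, 126, 124, 125, 153, 189, 206, 210, 217, 219, 218, 218, 217, 214, 214, 217, 220, 210, 172, 112, 71, 62, 64, 64, 66, 66, 67, 66, 64, 62, 61, 63, 62, 58, 59, 61, 59, 61, 61, 62, 63]
514 [129, 130, 128, 131, 128, 119, 111, 118, 127, 127, 120, 121, 172, 208, 220, 223, 227, 225, 224, 221, 219, 218, 220, 222, 225, 201, 146, 85, 55, 54, 54, 56, 58, 56, 55, 56, 57, 59, 59, 58, 73, 72, 77, 86, 90, 92, 93]
518 [128, 130, 130, 127, 130, 126, 125, 125, 126, 128, 126, 149, 187, 209, 220, 224, 226, 224, 224, 223, 222, 199, 162, 139, 112, 72, 56, 60, 51, 53, 55, 53, 56, 54, 53, 55, 57, 73, 70, 78, 88, 89, 90, 88, 91, 89, 91]
522 [87, 84, 83, 84, 98, 113, 120, 125, 126, 128, 125, 139, 182, 209, 218, 224, 227, 204, 163, 132, 103, 80, 60, 55, 53, 54, 54, 54, 56, 53, 53, 51, 53, 54, 54, 69, 78, 87, 88, 85, 86, 89, 90, 88, 90, 95, 90]
528 [89, 88, 90, 87, 88, 90, 77, 64, 67, 64, 58, 54, 55, 55, 56, 57, 54, 54, 56, 57, 59, 77, 88, 74, 57, 54, 55, 62, 71, 75, 82, 84, 82, 85, 83, 82, 81, 80, 85, 85, 84, 90, 90, 90, 90, 86, 88]
```

Run:
```python
from edge import *
w=dict(np.load("w8.npz"));im=w["image"]
for r in range(226,246): print(r,im[r,18:48:2,2].tolist(),"|",im[r,510:546:2,2].tolist())
```

```text
226 [89, 86, 87, 89, 90, 94, 92, 121, 174, 184, 178, 172, 175, 189, 188] | [144, 121, 121, 146, 149, 122, 139, 148, 88, 54, 54, 54, 57, 52, 56, 67, 83, 83]
227 [89, 89, 90, 89, 89, 93, 90, 111, 202, 207, 206, 205, 206, 206, 207] | [185, 175, 172, 185, 187, 175, 182, 187, 118, 55, 56, 56, 53, 56, 53, 68, 87, 84]
228 [89, 85, 87, 87, 87, 89, 92, 94, 194, 212, 211, 213, 212, 210, 212] | [210, 208, 208, 211, 209, 209, 209, 211, 128, 55, 56, 59, 55, 56, 56, 75, 88, 84]
229 [85, 87, 88, 89, 86, 88, 92, 90, 161, 216, 218, 217, 217, 217, 217] | [220, 220, 220, 218, 220, 219, 218, 217, 112, 56, 57, 55, 55, 57, 72, 86, 86, 86]
230 [84, 85, 85, 88, 87, 91, 90, 89, 112, 205, 220, 218, 218, 219, 219] | [223, 225, 223, 223, 224, 224, 224, 200, 97, 57, 54, 56, 58, 74, 88, 87, 87, 84]
231 [83, 85, 83, 87, 88, 87, 91, 89, 88, 163, 219, 218, 217, 218, 217] | [225, 226, 227, 225, 226, 226, 227, 166, 83, 54, 53, 56, 72, 86, 88, 85, 84, 82]
232 [83, 86, 86, 86, 88, 88, 87, 88, 85, 112, 206, 219, 217, 218, 218] | [225, 224, 225, 225, 224, 226, 204, 132, 68, 54, 54, 68, 85, 87, 85, 83, 84, 87]
233 [83, 82,
[... 1192 characters left out ...]
1, 62, 64, 63, 63, 63, 64, 66, 66, 63, 65, 64, 71, 176] | [221, 223, 146, 56, 56, 57, 54, 58, 52, 55, 81, 86, 88, 90, 90, 91, 91, 90]
242 [60, 59, 62, 63, 60, 63, 64, 63, 62, 62, 66, 63, 65, 62, 115] | [224, 201, 85, 54, 60, 55, 54, 55, 55, 62, 84, 86, 87, 88, 89, 90, 91, 93]
243 [61, 62, 64, 58, 62, 66, 63, 65, 64, 61, 65, 64, 64, 64, 71] | [225, 148, 55, 52, 51, 54, 56, 51, 49, 71, 85, 84, 87, 87, 92, 94, 91, 92]
244 [58, 57, 61, 57, 63, 62, 64, 60, 61, 65, 62, 65, 64, 64, 64] | [206, 88, 54, 53, 53, 56, 53, 51, 52, 75, 87, 85, 89, 89, 93, 92, 93, 92]
245 [59, 57, 59, 61, 57, 60, 60, 59, 60, 63, 64, 64, 63, 66, 64] | [151, 58, 54, 54, 55, 55, 53, 52, 69, 82, 85, 88, 88, 90, 92, 93, 94, 91]
```

Run:
```python
from edge import *
o=np.array(O)
w=dict(np.load("w8.npz"));z=w["p"][2]-.0625+.02
R=[(62,110),(110,195),(350,420),(430,490)]
for k in("w8","w4"):
    w=dict(np.load(k+".npz"));z=w["p"][2]-.0625+.02
    oo,yy=(o,OY) if k=="w8" else (np.array(SE),SEY)
    edges(k,oo,yy,R,(246,268),z);edges(k,oo,yy,R,(218,236),z)
u=np.array([np.cos(SEY),np.sin(SEY)]);print("w4 TCP",(w["p"][:2]-SE)@u)
```

```text
w8 (62, 110) rise row 252.22 x med -19.22 sd 5.26 y -114
w8 (62, 110) fall row 255.83 x med -15.29 sd 0.96 y -115
w8 (110, 195) rise row 253.13 x med -18.24 sd 4.27 y -75
w8 (110, 195) fall row 256.27 x med -14.78 sd 0.95 y -76
w8 (350, 420) rise row 253.12 x med -18.20 sd 4.67 y 61
w8 (350, 420) fall row 256.45 x med -14.54 sd 1.12 y 62
w8 (430, 490) rise row 253.24 x med -18.05 sd 4.42 y 105
w8 (430, 490) fall row 256.75 x med -14.19 sd 1.10 y 107
w8 (62, 110) rise row 225.64 x med -44.88 sd 0.13 y -102
w8 (62, 110) fall row 222.76 x med -47.35 sd 5.05 y -101
w8 (110, 195) rise row 225.84 x med -44.70 sd 1.31 y -67
w8 (110, 195) fall row 230.00 x med -41.03 sd 4.25 y -67
w8 (350, 420) rise row 226.66 x med -43.95 sd 0.78 y 55
w8 (350, 420) fall row 233.20 x med -38.09 sd 5.15 y 54
w8 (430, 490) rise row 226.67 x med -43.93 sd 0.13 y 94
w8 (430, 490) fall row 224.10 x med -46.16 sd 5.13 y 94
w4 (62, 110) rise row 253.13 x med 9.98 sd 4.33 y -116
w4 (62, 110) fall row 256.23 x med 13.40 sd 0.75 y -117
w4 (110, 195) rise row 253.19 x med 9.97 sd 6.16 y -77
w4 (110, 195) fall row 256.25 x med 13.35 sd 0.81 y -77
w4 (350, 420) rise row 254.03 x med 10.48 sd 5.25 y 61
w4 (350, 420) fall row 257.01 x med 13.82 sd 1.25 y 62
w4 (430, 490) rise row 254.11 x med 10.45 sd 3.38 y 105
w4 (430, 490) fall row 257.24 x med 13.94 sd 1.06 y 106
w4 (62, 110) rise row 225.68 x med -16.76 sd 0.13 y -103
w4 (62, 110) fall row 230.61 x med -12.41 sd 4.55 y -103
w4 (110, 195) rise row 226.00 x med -16.57 sd 0.12 y -68
w4 (110, 195) fall row 230.60 x med -12.47 sd 3.80 y -67
w4 (350, 420) rise row 226.73 x med -16.23 sd 0.55 y 54
w4 (350, 420) fall row 233.52 x med -10.11 sd 4.12 y 55
w4 (430, 490) rise row 226.88 x med -16.20 sd 0.12 y 94
w4 (430, 490) fall row 233.00 x med -10.68 sd 5.11 y 94
w4 TCP -0.028453565666937013
```

Call:
step_arm:
  moves:
    - [-1, -0.18, 0, 0.12, -0.001, 0, -0.001]
    - [-1, -0.36, 0, 0.25, -0.002, 0, -0.003]
    - [-1, -0.53, 0, 0.37, -0.002, 0, -0.003]
    - [-1, -0.7, 0, 0.48, -0.002, 0, -0.003]
    - [-1, -0.83, 0, 0.57, -0.002, 0, -0.003]
    - [-1, -0.93, 0, 0.64, -0.002, 0, -0.003]
    - [-1, -0.99, 0, 0.68, -0.002, 0, -0.003]
    - [-1, -0.99, 0, 0.68, -0.002, 0, -0.003]

```text
t: 11.85
eef_pos: [0.5062, 0.3984, 0.0646]
ee_rot: [0.286, -0.252, 0.921, 0.079]
force: [-2.5, -1.2, -3.0]
opening: 0.337
gripper_force: 81.6
```

```bash
python3 strip.py w9 | head -3
python3 - <<'E'
from edge import *
o=np.array(O)
R=[(62,110),(110,195),(350,420),(430,490)]
w=dict(np.load("w9.npz"));z=w["p"][2]-.0625+.02
edges("w9",o,OY,R,(246,268),z);edges("w9",o,OY,R,(218,236),z)
im=w["image"]
for r in range(216,240): print(r,im[r,18:44:2,2].tolist(),"|",im[r,514:546:2,2].tolist())
E
```

```text
t 11.85 p [0.5062 0.3984 0.0646] q [-0.22  0.87 -0.85  2.11  2.02  0.75 -0.43] F [-2.5 -1.2 -3. ] open 0.337 yaw 0.534 th 0.603 yz 0.0007
TCP shelf -43.72110221267002 0.5347704368679207
pred far/near ends [[524.3, 229.9], [33.6, 228.9], [533.5, 220.3], [24.4, 219.2], [608.2, 166.7], [-50.5, 164.9]]
w9 (62, 110) rise row 254.08 x med -5.03 sd 5.67 y -116
w9 (62, 110) fall row 250.25 x med -9.15 sd 2.06 y -113
w9 (110, 195) rise row 253.62 x med -5.69 sd 5.04 y -75
w9 (110, 195) fall row 250.92 x med -8.48 sd 3.07 y -76
w9 (350, 420) rise row 253.21 x med -6.57 sd 6.10 y 64
w9 (350, 420) fall row 251.21 x med -8.72 sd 2.34 y 62
w9 (430, 490) rise row 254.88 x med -4.87 sd 6.03 y 108
w9 (430, 490) fall row 251.41 x med -8.69 sd 1.82 y 105
w9 (62, 110) rise row 225.56 x med -32.81 sd 0.13 y -102
w9 (62, 110) fall row 223.05 x med -34.93 sd 5.09 y -102
w9 (110, 195) rise row 225.72 x med -32.76 sd 1.31 y -67
w9 (110, 195) fall row 223.04 x med -35.06 sd 4.49 y -67
w9 (350, 420) rise row 226.57 x med -32.46 sd 0.78 y 55
w9 (350, 420) fall row 232.72 x med -26.97 sd 5.39 y 55
w9 (430, 490) 
[... 2743 characters left out ...]
9, 83, 62, 64, 65, 63, 63, 62, 62, 93, 98, 101, 102]
235 [71, 72, 70, 72, 74, 76, 76, 76, 74, 74, 78, 186, 236] | [238, 239, 240, 146, 62, 64, 66, 63, 62, 61, 61, 79, 93, 101, 100, 105]
236 [71, 69, 70, 71, 70, 73, 71, 74, 77, 78, 72, 114, 231] | [238, 239, 216, 83, 60, 65, 64, 61, 59, 65, 77, 92, 95, 101, 99, 105]
237 [67, 68, 71, 72, 70, 73, 72, 76, 75, 77, 76, 76, 198] | [240, 241, 147, 65, 65, 62, 63, 61, 61, 72, 89, 97, 96, 101, 99, 102]
238 [67, 66, 66, 71, 68, 69, 70, 76, 74, 76, 75, 72, 130] | [242, 223, 87, 62, 63, 65, 63, 61, 63, 74, 92, 96, 98, 97, 99, 99]
239 [61, 66, 66, 69, 69, 71, 72, 74, 73, 76, 74, 74, 82] | [243, 148, 65, 65, 69, 62, 66, 59, 61, 82, 95, 98, 98, 96, 98, 100]
```

The strip's ends show clearly beside the blade: near edge at rows 218 to 219, far corner near row 230, as predicted. Seen in the same frame, the blade face is 2 to 2.5 mm short of the far edge. I'll advance 2 mm, then draw straight back and inspect.

Call:
step_arm:
  moves:
    - [-1, -0.05, 0, 0.04, 0, 0, 0]
    - [-1, -0.1, 0, 0.08, 0, 0, 0]
    - [-1, -0.14, 0, 0.1, 0, 0, 0]
    - [-1, -0.16, 0, 0.11, 0, 0, 0]
    - [-1, -0.16, 0, 0.11, 0, 0, 0]
    - [-1, -0.16, 0, 0.11, 0, 0, 0]

```text
t: 12.4
eef_pos: [0.5077, 0.3993, 0.0645]
ee_rot: [0.286, -0.252, 0.921, 0.079]
force: [-3.2, -1.9, -2.4]
opening: 0.344
gripper_force: 81.9
```

```bash
python3 strip.py w10 | head -3
python3 - <<'E'
from edge import *
o=np.array(O)
w=dict(np.load("w10.npz"));z=w["p"][2]-.0625+.02
edges("w10",o,OY,[(62,110),(110,195),(350,420),(430,490)],(220,236),z)
edges("w10",o,OY,[(22,30),(522,534)],(212,224),0)
E
```

```text
t 12.4 p [0.5077 0.3993 0.0645] q [-0.22  0.87 -0.85  2.1   2.02  0.75 -0.43] F [-3.2 -1.9 -2.4] open 0.344 yaw 0.534 th 0.602 yz 0.0008
TCP shelf -41.95570826860374 0.5881065925425477
pred far/near ends [[525.8, 228.3], [31.9, 227.3], [535.1, 218.6], [22.6, 217.5], [610.8, 164.3], [-53.4, 162.4]]
w10 (62, 110) rise row 225.52 x med -31.08 sd 0.14 y -102
w10 (62, 110) fall row 230.45 x med -26.73 sd 4.01 y -102
w10 (110, 195) rise row 225.67 x med -31.09 sd 1.35 y -67
w10 (110, 195) fall row 230.40 x med -26.90 sd 3.38 y -68
w10 (350, 420) rise row 226.55 x med -30.76 sd 0.73 y 55
w10 (350, 420) fall row 233.20 x med -24.81 sd 4.15 y 56
w10 (430, 490) rise row 226.47 x med -30.94 sd 0.15 y 95
w10 (430, 490) fall row 233.00 x med -25.10 sd 4.40 y 96
w10 (22, 30) rise row 216.46 x med -11.05 sd 0.21 y -156
w10 (22, 30) fall row 220.06 x med -7.47 sd 2.67 y -158
w10 (522, 534) rise row 217.48 x med -11.14 sd 0.13 y 153
w10 (522, 534) fall row 220.55 x med -8.08 sd 2.45 y 154
```

Call:
step_arm:
  moves:
    - [-1, 0.1, 0, -0.06, 0, 0, 0]
    - [-1, 0.4, 0, -0.27, 0, 0, 0]
    - [-1, 1.0, 0, -0.68, 0, 0, 0]
    - [-1, 2.0, 0, -1.37, 0, 0, 0]
    - [-1, 3.2, 0, -2.2, 0, 0, 0]
    - [-1, 4.6, 0, -3.15, 0, 0, 0]
    - [-1, 6.0, 0, -4.1, 0, 0, 0]
    - [-1, 7.4, 0, -5.1, 0, 0, 0]
    - [-1, 8.2, 0, -5.6, 0, 0, 0]
    - [-1, 8.2, 0, -5.6, 0, 0, 0]

```text
t: 13.28
eef_pos: [0.4208, 0.3479, 0.064]
ee_rot: [0.286, -0.253, 0.921, 0.079]
force: [0.3, 0.2, -3.3]
opening: 0.34
gripper_force: 81.5
```

Call:
step_arm:
  moves:
    - [-1, 0, 0, 0, 0, 0, 0]
    - [-1, 0, 0, 0, 0, 0, 0]

```text
t: 13.45
eef_pos: [0.423, 0.3492, 0.0644]
ee_rot: [0.287, -0.252, 0.921, 0.079]
force: [0.1, 0.7, -2.1]
opening: 0.341
gripper_force: 81.5
```

```bash
python3 strip.py w11
python3 - <<'E'
from bench import optics
import numpy as np,cv2
for n in("scene","top"):
    s=optics.snapshot(n);np.savez(n+"1.npz",**s)
w=cv2.imread("pics/w11.png");t=np.load("top1.npz")["image"][:,:,::-1];c=np.load("scene1.npz")["image"][:,:,::-1]
a=cv2.resize(w[250:310,60:500],(800,109),interpolation=cv2.INTER_CUBIC)
b=cv2.resize(w[255:320,80:200],(400,217),interpolation=cv2.INTER_CUBIC);d=cv2.resize(w[255:320,360:480],(400,217),interpolation=cv2.INTER_CUBIC)
e=cv2.resize(t[160:225,130:255],(400,208),interpolation=cv2.INTER_CUBIC);g=cv2.resize(c[130:195,185:310],(400,208),interpolation=cv2.INTER_CUBIC)
cv2.imwrite("pics/last.png",np.vstack([a,np.hstack([b,d]),np.hstack([e,g])]))
E
```

```text
t 13.45 p [0.423  0.3492 0.0644] q [-0.2   0.85 -0.93  2.34  2.12  0.9  -0.65] F [ 0.1  0.7 -2.1] open 0.341 yaw 0.534 th 0.603 yz 0.0008
TCP shelf -140.37301046137978 0.13961167380525247
pred far/near ends [[461.3, 296.0], [97.4, 295.5], [466.3, 290.8], [92.4, 290.3], [509.0, 263.3], [49.8, 262.6]]
[   34   200   492    57 23321] x -125.0..-64.3 med -99.2 y -157.7..157.5 rgb [186. 185. 160.]
[ 32 255  34  15  69] x -65.5..-45.7 med -61.4 y -180.3..-161.2 rgb [154. 138. 118.]
[496 256  35  15  78] x -65.2..-45.1 med -61.1 y 163.1..184.6 rgb [158. 142. 123.]
[ 36 261  22  11  68] x -57.3..-42.6 med -51.6 y -184.9..-168.0 rgb [142. 127. 109.]
[498 262  27  12  72] x -56.9..-40.4 med -49.6 y 167.6..185.9 rgb [151. 135. 117.]
[224 288  11  11  63] x -14.5..4.6 med -9.0 y -46.5..-39.0 rgb [147. 137. 118.]
[326 288  10  11  61] x -14.8..4.4 med -9.2 y 38.8..46.1 rgb [144. 134. 116.]
[ 94 290 107   7 606] x -10.8..0.7 med -6.8 y -157.9..-67.5 rgb [219. 225. 195.]
[360 291 108   6 583] x -9.5..0.3 med -5.6 y 68.0..158.8 rgb [220. 226. 193.]
[141 406  10   5  25] x 517.6..564.7 med 528.9 y -296.3..-268.6 rgb [129. 116.  95.]
```

View pics/last.png

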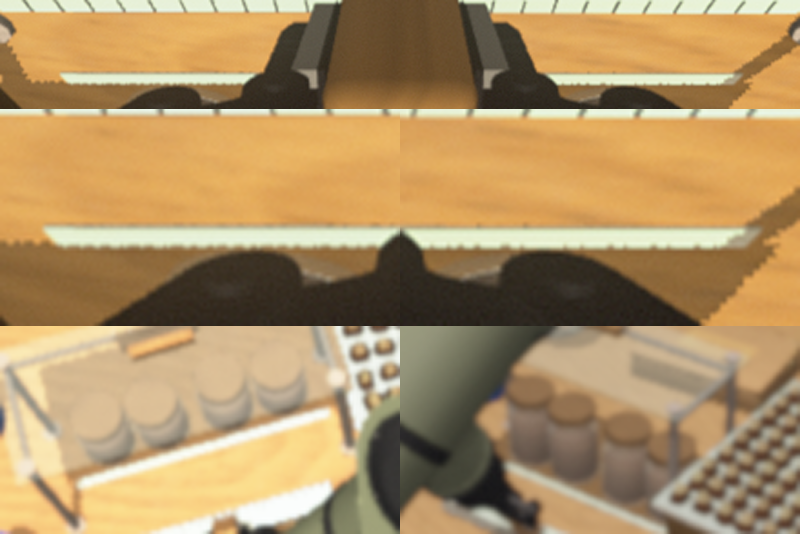

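The last picture shows the four jars upright behind the full-length strip. In the top-view crop the jar bases seem to stand a little beyond the strip, with a dark band between. I'll measure that along profiles through each jar.

Run:
```python
from h import *
np.set_printoptions(linewidth=250)
o=np.array(O);u=np.array([np.cos(OY),np.sin(OY)]);n=np.array([-u[1],u[0]])
for nm in("top","scene"):
    s=dict(np.load(nm+"1.npz"));A=cam(nm,s);im=cv2.cvtColor(s["image"],cv2.COLOR_RGB2GRAY).astype(np.float32)
    Xs=np.arange(-24,60,3);Ys=np.arange(-150,151,10)
    print(nm,"x:",Xs.tolist())
    for y in Ys:
        P=proj(s,A,[np.r_[o+x/1000*u+y/1000*n,0] for x in Xs]).astype(np.float32)
        print("%5d"%y,cv2.remap(im,P[:,0].reshape(1,-1),P[:,1].reshape(1,-1),cv2.INTER_LINEAR)[0].astype(int).tolist())
```

```text
top x: [-24, -21, -18, -15, -12, -9, -6, -3, 0, 3, 6, 9, 12, 15, 18, 21, 24, 27, 30, 33, 36, 39, 42, 45, 48, 51, 54, 57]
 -150 [220, 220, 220, 222, 226, 235, 243, 245, 236, 209, 178, 157, 154, 160, 173, 184, 189, 191, 191, 191, 190, 190, 189, 189, 189, 189, 189, 191]
 -140 [213, 213, 213, 215, 222, 232, 243, 246, 241, 219, 183, 153, 146, 154, 167, 182, 186, 186, 183, 182, 180, 178, 177, 177, 179, 179, 179, 179]
 -130 [214, 213, 213, 215, 224, 235, 246, 248, 241, 221, 181, 155, 141, 141, 146, 150, 150, 148, 150, 155, 160, 165, 167, 165, 167, 172, 181, 189]
 -120 [218, 216, 215, 217, 223, 236, 245, 249, 241, 218, 183, 150, 129, 119, 126, 137, 147, 155, 163, 170, 175, 170, 167, 169, 181, 189, 194, 196]
 -110 [218, 218, 218, 220, 225, 236, 244, 247, 245, 222, 184, 139, 115, 115, 127, 143, 154, 163, 172, 176, 174, 167, 169, 176, 186, 192, 194, 195]
 -100 [218, 217, 216, 217, 223, 232, 244, 247, 243, 227, 184, 147, 121, 119, 128, 143, 153, 162, 170, 176, 175, 171, 165, 171, 180, 191, 193, 195]
  -90 [209, 209, 209, 210, 218, 231, 244, 248, 239, 216, 178, 154, 139, 133, 140, 146, 150, 154, 
[... 7255 characters left out ...]
3, 96, 91, 88, 85, 83, 82, 81, 81, 82, 82, 84, 87, 91]
  110 [89, 112, 132, 152, 167, 181, 189, 191, 188, 174, 158, 138, 121, 107, 99, 94, 90, 88, 88, 88, 87, 87, 87, 86, 86, 85, 85, 86]
  120 [29, 38, 56, 74, 104, 135, 157, 170, 174, 167, 154, 137, 123, 111, 99, 94, 91, 90, 90, 91, 92, 92, 92, 92, 92, 92, 92, 92]
  130 [27, 26, 26, 29, 38, 49, 73, 94, 111, 124, 128, 126, 121, 117, 112, 104, 97, 92, 91, 92, 93, 94, 95, 96, 97, 97, 97, 98]
  140 [49, 44, 40, 37, 34, 31, 33, 34, 48, 62, 78, 94, 104, 110, 113, 112, 109, 104, 98, 95, 94, 94, 95, 97, 99, 100, 101, 102]
  150 [79, 77, 76, 72, 67, 63, 57, 51, 47, 45, 56, 69, 83, 97, 105, 109, 112, 111, 110, 108, 106, 104, 101, 99, 99, 99, 100, 102]
```

Run:
```python
from h import *
o=np.array(O);u=np.array([np.cos(OY),np.sin(OY)]);n=np.array([-u[1],u[0]])
pt=np.array(dict(np.load("w11.npz"))["p"]);print("TCP",(pt[:2]-o)@u*1000)
for nm in("top","scene"):
    s=dict(np.load(nm+"1.npz"));A=cam(nm,s);im=s["image"][:,:,2].astype(np.float32)
    def prof(Xs,y,z):
        P=proj(s,A,[np.r_[o+x/1000*u+y/1000*n,z] for x in Xs]).astype(np.float32)
        return cv2.remap(im,P[:,0].reshape(1,-1),P[:,1].reshape(1,-1),cv2.INTER_LINEAR)[0]
    for z,Xs in((.0219,np.arange(-150,-75,3)),(0,np.arange(-24,24,3))):
        for y in((-100,-70,-40,60,80,100,120) if z else (-100,0,70)): print(nm,z,y,Xs[0],prof(Xs,y,z).astype(int).tolist())
```

```text
TCP -140.37301046137978
top 0.0219 -100 -150 [109, 107, 106, 103, 99, 96, 94, 105, 138, 194, 231, 247, 251, 251, 251, 250, 248, 244, 228, 201, 164, 148, 141, 138, 136]
top 0.0219 -70 -150 [99, 94, 90, 87, 85, 90, 108, 140, 194, 231, 248, 251, 251, 252, 252, 252, 250, 243, 224, 185, 157, 141, 136, 136, 136]
top 0.0219 -40 -150 [71, 61, 52, 48, 45, 43, 46, 64, 120, 185, 238, 248, 251, 251, 251, 250, 248, 241, 224, 185, 154, 139, 137, 138, 140]
top 0.0219 60 -150 [90, 83, 84, 78, 67, 59, 75, 118, 180, 227, 245, 250, 250, 250, 249, 248, 248, 243, 224, 192, 151, 139, 135, 137, 138]
top 0.0219 80 -150 [121, 121, 121, 122, 126, 130, 134, 153, 197, 234, 249, 250, 251, 251, 251, 250, 247, 239, 219, 180, 150, 136, 135, 134, 136]
top 0.0219 100 -150 [141, 139, 137, 136, 135, 133, 133, 149, 187, 228, 245, 250, 250, 249, 248, 246, 245, 240, 220, 187, 152, 140, 135, 133, 131]
top 0.0219 120 -150 [136, 138, 138, 136, 134, 132, 130, 155, 199, 238, 250, 250, 251, 251, 251, 248, 245, 237, 215, 175, 147, 135, 134, 135, 136]
top 0 -100 -24 [136, 136, 136, 140, 162, 194, 232, 242, 235, 212, 156, 115, 93,
[... 748 characters left out ...]
26, 27, 30, 36, 47, 54]
scene 0.0219 80 -150 [110, 111, 114, 117, 121, 125, 129, 133, 143, 147, 144, 141, 123, 106, 84, 64, 42, 34, 27, 24, 24, 24, 24, 24, 24]
scene 0.0219 100 -150 [108, 109, 113, 120, 124, 123, 119, 109, 94, 76, 56, 39, 30, 26, 23, 24, 24, 24, 24, 24, 24, 24, 24, 24, 24]
scene 0.0219 120 -150 [112, 112, 113, 115, 120, 122, 120, 119, 110, 98, 85, 69, 51, 46, 45, 46, 48, 51, 52, 53, 54, 55, 56, 56, 55]
scene 0 -100 -24 [111, 112, 116, 128, 143, 160, 171, 177, 171, 156, 136, 118, 101, 91, 85, 81]
scene 0 0 -24 [113, 115, 118, 124, 139, 154, 166, 168, 165, 150, 127, 103, 89, 80, 75, 75]
scene 0 70 -24 [112, 114, 120, 128, 141, 155, 168, 168, 164, 151, 129, 106, 89, 81, 76, 75]
```

In the same-image comparisons the blade face ended 0 to 1.4 mm past the strip's far edge, averaging about +0.7 mm, and all four jars are level with one another. The push is done. Now I'll plan the return along the outbound path.

Run:
```python
from plan import *
from nx import *
import kin
from scipy.optimize import least_squares
np.set_printoptions(precision=2,suppress=True,linewidth=200)
L=[json.loads(l) for l in open("log.jsonl")]
def F(pp):
    r=[]
    for a,x,w in L:
        X,M=fk(a,{"s":K["s"],"p":pp});Q=Ro.from_quat(np.r_[w[1:],w[0]]).as_matrix();r+=list((X-x)*3)+list((M-Q).ravel()*.5)
    return np.array(r)
s=least_squares(F,K["p"],loss="soft_l1",f_scale=.01);K["p"]=s.x.tolist();json.dump(K,open("k.json","w"));print("fit",s.x,np.abs(s.fun).mean())
G=np.array([.541,-.2102,.0645])
base=[("pre",f(-.15,.12),.53,.6),("preH2",f(-.17,.2),.53,.6),("preH",f(-.17,.28),.53,.2),("mid",[.45,.08,.28],.1,.2)]
qm=run(st["qpos"],base)
for nm,W in {"a":[("up2",G+[-.05,.05,.2],SEY,.3),("up",G+[-.02,0,.12],SEY,.6)],"b":[("up2",[.51,-.15,.24],SEY,.15),("up",G+[0,0,.1],SEY,.6)],"c":[("up2",[.54,-.2,.26],SEY,0.05),("up2b",[.54,-.21,.18],SEY,.3),("up",G+[0,0,.06],SEY,.6)]}.items():
    print("--",nm);run(qm,W+[("g",G,SEY,.6)])
```

```text
t 13.6 p [0.4228 0.349  0.0643] q [-0.2   0.85 -0.93  2.34  2.12  0.9  -0.65] F [ 0.5 -0.1 -2.2] open 0.341 yaw 0.534 th 0.603 yz 0.0008
fit [ 0.25  0.58  0.42  0.29 -0.01  0.01 -0.04 -4.74] 0.00583588068606436
pre [0.41 0.34 0.12] 0.53 0.6 [-0.14  0.7  -0.97  2.34  1.98  0.77 -0.56] n 4 err 0.0002 mar [2.71 1.   0.53 0.09 2.29 0.61 1.87]
preH2 [0.4  0.33 0.2 ] 0.53 0.6 [-0.06  0.45 -1.02  2.31  1.66  0.58 -0.3 ] n 5 err 0.0009 mar [2.77 0.75 0.48 0.09 2.43 0.42 1.96]
preH [0.4  0.33 0.28] 0.53 0.2 [ 0.12  0.48 -1.25  1.93  0.68  0.97  0.68] n 7 err 0.0001 mar [2.68 0.67 0.19 0.12 1.94 0.32 1.84]
mid [0.45 0.08 0.28] 0.1 0.2 [ 0.79  0.35 -1.32  2.05  0.55  0.87  0.87] n 12 err 0.0002 mar [2.12 0.64 0.18 0.37 1.81 0.71 1.65]
-- a
up2 [ 0.49 -0.16  0.26] -0.22 0.3 [ 1.17  0.42 -1.18  2.02  0.64  0.74  0.99] n 11 err 0.0005 mar [1.74 0.58 0.18 0.32 1.81 0.56 1.53]
up [ 0.52 -0.21  0.18] -0.22 0.6 [ 0.91  0.44 -0.67  2.23  1.88  0.17 -0.1 ] n 61 err 0.0016 mar [1.74 0.67 0.32 0.19 1.9  0.01 1.53]
g [ 0.54 -0.21  0.06] -0.22 0.6 [ 0.97  0.84 -0.87  2.27  2.29  0.59 -0.39] n 7 err 0.0002 m
[... 284 characters left out ...]
0.72 0.39 0.22 1.9  0.01 1.56]
g [ 0.54 -0.21  0.06] -0.22 0.6 [ 0.93  0.8  -0.79  2.27  2.36  0.54 -0.48] n 6 err 0.0002 mar [1.98 0.79 0.71 0.16 2.05 0.03 2.04]
-- c
up2 [ 0.54 -0.2   0.26] -0.22 0.05 [ 1.    0.62 -1.1   1.72  0.62  1.13  1.08] n 13 err 0.0006 mar [1.91 0.65 0.18 0.38 1.77 0.71 1.44]
up2b [ 0.54 -0.21  0.18] -0.22 0.3 [ 1.01  0.6  -0.97  1.99  0.88  0.64  0.88] n 6 err 0.0 mar [1.87 0.9  0.4  0.44 1.88 0.48 1.44]
up [ 0.54 -0.21  0.12] -0.22 0.6 [ 0.85  0.6  -0.65  2.24  2.31  0.31 -0.51] n 8 err 0.0001 mar [1.9  0.81 0.53 0.19 2.09 0.01 1.64]
g [ 0.54 -0.21  0.06] -0.22 0.6 [ 0.88  0.77 -0.72  2.27  2.43  0.5  -0.57] n 4 err 0.0006 mar [2.03 0.9  0.78 0.16 1.98 0.15 1.95]
```

Run:
```python
from nx import *
for a in((f(-.15,.12),.604),(f(-.17,.2),.604),(f(-.17,.28),.2)): move(p,q,a[0],tgt(.53,a[1]))
```

```text
t 13.6 p [0.4228 0.349  0.0643] q [-0.2   0.85 -0.93  2.34  2.12  0.9  -0.65] F [ 0.5 -0.1 -2.2] open 0.341 yaw 0.534 th 0.603 yz 0.0008
shift cm [-2.38  0.   -5.12] rot [ 0.003 -0.001  0.003]
shift cm [ -5.28   0.02 -12.84] rot [ 0.003 -0.001  0.003]
shift cm [ -9.81   0.02 -19.43] rot [0.002 0.403 0.004]
```

Call:
step_arm:
  moves:
    - [-1, -1.2, 0, -2.5, 0, 0, 0]
    - [-1, -2.4, 0, -5.1, 0, 0, 0]
    - [-1, -3.8, 0, -9, 0, 0, 0]
    - [-1, -5.3, 0, -12.8, 0, 0, 0]
    - [-1, -6.4, 0, -14.4, 0, 0.1, 0]
    - [-1, -7.5, 0, -16, 0, 0.2, 0]
    - [-1, -8.6, 0, -17.7, 0, 0.3, 0]
    - [-1, -9.8, 0, -19.4, 0, 0.4, 0]
    - [-1, -9.8, 0, -19.4, 0, 0.4, 0]
    - [-1, -9.8, 0, -19.4, 0, 0.4, 0]

```text
t: 14.43
eef_pos: [0.397, 0.3336, 0.2798]
ee_rot: [0.124, -0.26, 0.957, 0.026]
force: [2.1, 0.3, -4.3]
opening: 0.344
gripper_force: 81.3
```

Run:
```python
from nx import *
move(p,q,[.45,.08,.28],tgt(.1,.2))
```

```text
t 14.43 p [0.397  0.3336 0.2798] q [ 0.05  0.39 -1.16  1.99  0.67  0.87  0.65] F [ 2.1  0.3 -4.3] open 0.344 yaw 0.532 th 0.255 yz -0.0144
shift cm [  8.03 -24.57  -1.74] rot [0.083 0.056 0.421]
```

Call:
step_arm:
  moves:
    - [-1, 8, -24.6, -1.7, 0.08, 0.05, 0.42]
    - [-1, 8, -24.6, -1.7, 0.08, 0.05, 0.42]
    - [-1, 8, -24.6, -1.7, 0.08, 0.05, 0.42]
    - [-1, 8, -24.6, -1.7, 0.08, 0.05, 0.42]
    - [-1, 8, -24.6, -1.7, 0.08, 0.05, 0.42]
    - [-1, 8, -24.6, -1.7, 0.08, 0.05, 0.42]
    - [-1, 8, -24.6, -1.7, 0.08, 0.05, 0.42]
    - [-1, 8, -24.6, -1.7, 0.08, 0.05, 0.42]
    - [-1, 8, -24.6, -1.7, 0.08, 0.05, 0.42]
    - [-1, 8, -24.6, -1.7, 0.08, 0.05, 0.42]

```text
t: 15.27
eef_pos: [0.4511, 0.0799, 0.2778]
ee_rot: [0.104, -0.049, 0.993, 0.007]
force: [0.2, -0.9, -2.5]
opening: 0.34
gripper_force: 82.2
```

Run:
```python
from plan import *
from nx import *
np.set_printoptions(precision=2,suppress=True,linewidth=200)
move(p,q,[.52,-.17,.27],tgt(-.218,.05))
G=np.array([.541,-.2102,.0645])
for t1,t2 in((.05,.3),(.1,.3),(.2,.4)):run(st["qpos"],[("up2",[.52,-.17,.27],SEY,t1),("up2b",[.541,-.21,.18],SEY,t2),("up",G+[0,0,.06],SEY,.604),("g",G,SEY,.604)])
```

```text
t 15.27 p [0.4511 0.0799 0.2778] q [ 0.64  0.26 -1.12  2.1   0.43  0.78  0.94] F [ 0.2 -0.9 -2.5] open 0.34 yaw 0.098 th 0.208 yz 0.0041
shift cm [ -4.17 -25.55   1.57] rot [0.04 0.16 0.31]
up2 [ 0.52 -0.17  0.27] -0.22 0.05 [ 0.92  0.49 -0.95  1.78  0.46  1.06  1.17] n 13 err 0.0 mar [1.99 0.56 0.38 0.33 1.65 0.62 1.35]
up2b [ 0.54 -0.21  0.18] -0.22 0.3 [ 0.91  0.54 -0.79  1.98  0.71  0.56  1.03] n 6 err 0.0002 mar [1.96 0.79 0.55 0.44 1.72 0.4  1.35]
up [ 0.54 -0.21  0.12] -0.22 0.604 [ 0.81  0.58 -0.58  2.24  2.43  0.28 -0.63] n 14 err 0.0001 mar [2.   0.78 0.71 0.19 1.97 0.01 1.49]
g [ 0.54 -0.21  0.06] -0.22 0.604 [ 0.84  0.75 -0.64  2.27  2.53  0.47 -0.67] n 4 err 0.0005 mar [2.07 0.88 0.86 0.16 1.88 0.12 1.85]
up2 [ 0.52 -0.17  0.27] -0.22 0.1 [ 0.94  0.47 -0.95  1.81  0.47  0.99  1.17] n 13 err 0.0 mar [1.97 0.56 0.38 0.33 1.66 0.62 1.35]
up2b [ 0.54 -0.21  0.18] -0.22 0.3 [ 0.91  0.54 -0.79  1.98  0.71  0.56  1.03] n 6 err 0.0001 mar [1.95 0.77 0.55 0.44 1.73 0.4  1.35]
up [ 0.54 -0.21  0.12] -0.22 0.604 [ 0.8   0.58 -0.57  2.24  2.43  0.28 -0.64] n 15 err 0.0 mar [2.   0.78 0.71 0.19 1.97 0.01 1.49]
g [ 0.54 -0.21  0.06] -0.22 0.604 [ 0.83  0.75 -0.64  2.27  2.53  0.47 -0.68] n 4 err 0.0005 mar [2.08 0.88 0.86 0.16 1.88 0.12 1.84]
up2 [ 0.52 -0.17  0.27] -0.22 0.2 [ 0.97  0.42 -0.95  1.88  0.48  0.85  1.16] n 13 err 0.0 mar [1.94 0.56 0.38 0.33 1.69 0.62 1.36]
up2b [ 0.54 -0.21  0.18] -0.22 0.4 [ 0.88  0.49 -0.71  2.06  0.78  0.39  0.97] n 6 err 0.0002 mar [1.93 0.72 0.55 0.37 1.74 0.23 1.36]
up [ 0.54 -0.21  0.12] -0.22 0.604 [ 0.8   0.58 -0.57  2.24  2.44  0.28 -0.65] n 14 err 0.0001 mar [2.03 0.76 0.79 0.19 1.96 0.01 1.55]
g [ 0.54 -0.21  0.06] -0.22 0.604 [ 0.83  0.75 -0.63  2.27  2.54  0.46 -0.69] n 4 err 0.0004 mar [2.08 0.88 0.87 0.16 1.87 0.12 1.83]
```

Call:
step_arm:
  moves:
    - [-1, -4.2, -25.5, 1.6, 0.04, 0.16, 0.31]
    - [-1, -4.2, -25.5, 1.6, 0.04, 0.16, 0.31]
    - [-1, -4.2, -25.5, 1.6, 0.04, 0.16, 0.31]
    - [-1, -4.2, -25.5, 1.6, 0.04, 0.16, 0.31]
    - [-1, -4.2, -25.5, 1.6, 0.04, 0.16, 0.31]
    - [-1, -4.2, -25.5, 1.6, 0.04, 0.16, 0.31]
    - [-1, -4.2, -25.5, 1.6, 0.04, 0.16, 0.31]
    - [-1, -4.2, -25.5, 1.6, 0.04, 0.16, 0.31]
    - [-1, -4.2, -25.5, 1.6, 0.04, 0.16, 0.31]
    - [-1, -4.2, -25.5, 1.6, 0.04, 0.16, 0.31]

```text
t: 16.1
eef_pos: [0.5204, -0.1683, 0.2697]
ee_rot: [0.023, 0.106, 0.994, -0.0]
force: [0.3, 0.4, -2.3]
opening: 0.343
gripper_force: 82.2
```

Run:
```python
from nx import *
move(p,q,[.541,-.21,.18],tgt(-.218,.3));move(p,q,[.541,-.21,.15],tgt(-.218,.604))
```

```text
t 16.1 p [ 0.5204 -0.1683  0.2697] q [ 0.88  0.49 -0.92  1.79  0.45  1.04  1.15] F [ 0.3  0.4 -2.3] open 0.343 yaw -0.212 th 0.045 yz 0.0038
shift cm [-2.48 -3.68  9.07] rot [ 0.005 -0.255  0.005]
shift cm [-2.34 -3.69 12.07] rot [ 0.006 -0.559  0.005]
```

Call:
step_arm:
  moves:
    - [-1, -1, -1.5, 3.5, 0, -0.1, 0]
    - [-1, -2, -3, 6.5, 0, -0.18, 0]
    - [-1, -2.5, -3.7, 9, 0, -0.26, 0]
    - [-1, -2.5, -3.7, 10, 0.003, -0.36, 0.003]
    - [-1, -2.4, -3.7, 11, 0.006, -0.46, 0.005]
    - [-1, -2.3, -3.7, 12, 0.006, -0.56, 0.005]
    - [-1, -2.3, -3.7, 12, 0.006, -0.56, 0.005]
    - [-1, -2.3, -3.7, 12, 0.006, -0.56, 0.005]
    - [-1, -2.3, -3.7, 12, 0.006, -0.56, 0.005]
    - [-1, -2.3, -3.7, 12, 0.006, -0.56, 0.005]

```text
t: 16.93
eef_pos: [0.5389, -0.2157, 0.1508]
ee_rot: [0.282, 0.105, 0.953, -0.041]
force: [0.1, -0.3, -3.8]
opening: 0.34
gripper_force: 82.3
```

Run:
```python
from nx import *
move(p,q,[.541,-.21,.15],tgt(-.218,.604));move(p,q,[.541,-.21,.12],tgt(-.218,.604))
```

```text
t 16.93 p [ 0.5389 -0.2157  0.1508] q [ 0.87  0.55 -0.73  2.23  1.94  0.35 -0.19] F [ 0.1 -0.3 -3.8] open 0.34 yaw -0.214 th 0.578 yz -0.0188
shift cm [-0.03  0.61  0.09] rot [-0.02  -0.026  0.004]
shift cm [1.61 0.66 2.61] rot [-0.02  -0.026  0.004]
```

Call:
step_arm:
  moves:
    - [-1, 0.5, 0.3, 1, -0.02, -0.026, 0.004]
    - [-1, 1.6, 0.66, 2.6, -0.02, -0.026, 0.004]
    - [-1, 2.7, 0.7, 4.3, -0.02, -0.026, 0.004]
    - [-1, 3.6, 0.72, 5.6, -0.02, -0.026, 0.004]
    - [-1, 3.6, 0.72, 5.6, -0.02, -0.026, 0.004]
    - [-1, 3.6, 0.72, 5.6, -0.02, -0.026, 0.004]
    - [-1, 3.6, 0.72, 5.6, -0.02, -0.026, 0.004]

```text
t: 17.52
eef_pos: [0.5403, -0.2116, 0.0844]
ee_rot: [0.294, 0.105, 0.949, -0.033]
force: [0.3, 1.1, -2.4]
opening: 0.343
gripper_force: 82.2
```

Run:
```python
from nx import *
for z in(.08,.0635): move(p,q,[.541,-.2102,z],tgt(-.218,.604))
```

```text
t 17.52 p [ 0.5403 -0.2116  0.0844] q [ 0.95  0.78 -0.86  2.26  2.23  0.55 -0.37] F [ 0.3  1.1 -2.4] open 0.343 yaw -0.22 th 0.602 yz -0.0006
shift cm [0.22 0.15 0.39] rot [-0.002 -0.002 -0.002]
shift cm [1.15 0.15 1.75] rot [-0.002 -0.002 -0.002]
```

Call:
step_arm:
  moves:
    - [-1, 0.3, 0.1, 0.5, -0.002, -0.002, -0.002]
    - [-1, 0.7, 0.15, 1.1, -0.002, -0.002, -0.002]
    - [-1, 1.0, 0.15, 1.5, -0.002, -0.002, -0.002]
    - [-1, 1.15, 0.15, 1.75, -0.002, -0.002, -0.002]
    - [-1, 1.15, 0.15, 1.75, -0.002, -0.002, -0.002]
    - [-1, 1.15, 0.15, 1.75, -0.002, -0.002, -0.002]

```text
t: 18.02
eef_pos: [0.5405, -0.2108, 0.0624]
ee_rot: [0.295, 0.104, 0.949, -0.033]
force: [-3.5, 0.7, 7.2]
opening: 0.346
gripper_force: 83.4
```

Run:
```python
from nx import *
for z in(.0625,): move(p,q,[.541,-.2102,z],tgt(-.218,.604))
```

```text
t 18.02 p [ 0.5405 -0.2108  0.0624] q [ 0.95  0.84 -0.86  2.26  2.28  0.61 -0.39] F [-3.5  0.7  7.2] open 0.346 yaw -0.219 th 0.603 yz -0.0002
shift cm [-0.04  0.07  0.02] rot [-0.001 -0.001 -0.   ]
```

Call:
step_arm:
  moves:
    - [0, 0, 0, 0, 0, 0, 0]
    - [0.5, 0, 0, 0, 0, 0, 0]
    - [1, 0, 0, 0, 0, 0, 0]
    - [1, 0, 0, 0, 0, 0, 0]
    - [1, 0, 0, 0, 0, 0, 0]
    - [1, 0, 0, 0, 0, 0, 0]

```text
t: 18.52
eef_pos: [0.5404, -0.2109, 0.0624]
ee_rot: [0.295, 0.104, 0.949, -0.032]
force: [-0.3, -0.3, -0.1]
opening: 0.998
gripper_force: 0.0
```

Call:
step_arm:
  moves:
    - [1, -0.6, 0, -0.8, 0, 0, 0]
    - [1, -1.7, 0, -2.5, 0, 0, 0]
    - [1, -3.4, 0, -5, 0, 0, 0]
    - [1, -5.5, 0, -8, 0, 0, 0]
    - [1, -7, 0, -10.5, 0, 0, 0]
    - [1, -8, 0, -13, 0, 0, 0]
    - [1, -8, 0, -13, 0, 0, 0]
    - [1, -8, 0, -13, 0, 0, 0]

```text
t: 19.18
eef_pos: [0.5334, -0.2091, 0.2175]
ee_rot: [0.297, 0.104, 0.949, -0.034]
force: [0.3, -0.2, -0.8]
opening: 1.002
gripper_force: 0.0
```

Run:
```python
from nx import *
from bench import optics
move(p,q,[.45,-.05,.32],tgt(-.1,.1))
a=dict(np.load("top0.npz"));s=optics.snapshot("top");A=cam("top",s)
for im in(a["image"],s["image"]):
    c=im.astype(int)[200:250,315:400];m=(c.min(2)>185)&(c[:,:,0]-c[:,:,2]<45)
    v,u=np.nonzero(m);P=plane(s,A,np.c_[u+315,v+200],.02)[:,:2];print(m.sum(),cv2.minAreaRect((P*1000).astype(np.float32)))
```

```text
t 19.18 p [ 0.5334 -0.2091  0.2175] q [ 0.82  0.37 -0.64  2.22  1.57  0.18  0.12] F [ 0.3 -0.2 -0.8] open 1.002 yaw -0.217 th 0.607 yz -0.0021
shift cm [  3.67  13.71 -15.05] rot [-0.043  0.506 -0.112]
505 ((569.5482177734375, -216.43032836914062), (264.32049560546875, 31.81080436706543), 77.4935302734375)
174 ((569.980712890625, -214.96636962890625), (264.4988708496094, 32.10854721069336), 77.45500183105469)
```

The straightedge lies back within 1.5 mm of where it was. I'll move clear, compare against the first images and hand in.

Call:
step_arm:
  moves:
    - [1, 1.2, 3.5, -4, 0, 0.1, 0]
    - [1, 2.4, 7, -8, 0, 0.2, 0]
    - [1, 3.6, 10.5, -12, 0, 0.3, -0.05]
    - [1, 3.7, 13.7, -15, -0.04, 0.4, -0.1]
    - [1, 3.7, 13.7, -15, -0.04, 0.5, -0.1]
    - [1, 3.7, 13.7, -15, -0.04, 0.5, -0.1]
    - [1, 3.7, 13.7, -15, -0.04, 0.5, -0.1]
    - [1, 3.7, 13.7, -15, -0.04, 0.5, -0.1]
    - [1, 3.7, 13.7, -15, -0.04, 0.5, -0.1]

```text
t: 19.98
eef_pos: [0.4499, -0.0487, 0.3183]
ee_rot: [0.049, 0.056, 0.997, -0.0]
force: [0.7, 1.1, -0.1]
opening: 1.005
gripper_force: 0.0
```

Run:
```python
from nx import *
from bench import optics
for n in("scene","top"):
    s=optics.snapshot(n);np.savez(n+"2.npz",**s);a=np.load(n+"0.npz")["image"].astype(int);d=(np.abs(s["image"].astype(int)-a).max(2)>45).astype(np.uint8)
    k,l,S,c=cv2.connectedComponentsWithStats(cv2.dilate(d,np.ones((3,3),np.uint8)));print(n,[x.tolist() for x in S[1:] if x[4]>40])
s=dict(np.load("top2.npz"));A=cam("top",s);im=cv2.cvtColor(s["image"],cv2.COLOR_RGB2GRAY).astype(np.float32)
for y in(-109,-41,41,110,0):
    P=proj(s,A,[f(x/1000,0,y/1000) for x in range(-12,30,3)]).astype(np.float32);print(y,cv2.remap(im,P[:,0].reshape(1,-1),P[:,1].reshape(1,-1),1)[0].astype(int).tolist())
```

```text
t 19.98 p [ 0.4499 -0.0487  0.3183] q [ 0.95  0.25 -1.13  1.97  0.3   0.99  1.14] F [ 0.7  1.1 -0.1] open 1.005 yaw -0.112 th 0.097 yz 0.0054
scene [[84, 0, 213, 230, 13857], [72, 16, 6, 22, 89], [73, 59, 22, 42, 431], [139, 93, 14, 4, 46], [149, 119, 8, 9, 51], [87, 124, 21, 16, 146], [139, 129, 15, 39, 279], [95, 138, 45, 62, 1369], [168, 148, 17, 11, 157], [173, 177, 11, 7, 69], [83, 198, 74, 58, 2852], [252, 230, 73, 50, 1671], [163, 255, 10, 8, 72], [101, 256, 36, 18, 367], [177, 299, 16, 8, 103]]
top [[44, 178, 331, 230, 32922]]
-109 [225, 235, 243, 247, 243, 220, 183, 138, 115, 113, 126, 142, 154, 162]
-41 [224, 232, 242, 246, 244, 220, 178, 137, 115, 117, 128, 143, 153, 162]
41 [224, 233, 243, 246, 240, 217, 175, 135, 109, 113, 125, 140, 152, 161]
110 [218, 230, 242, 246, 241, 220, 175, 138, 112, 114, 126, 142, 152, 160]
0 [221, 232, 242, 246, 239, 215, 181, 157, 152, 160, 171, 183, 189, 192]
```

Only the arm, its shadow and the jar row have changed, and the jar fronts show matching profiles on one line. Handing in.

```bash
python3 -c "
from bench import arm
print(arm.finish_job())"
```

```text
the job is handed in; nothing more can be done
None
```

I handed the job in at about 20 s. By my image measurements the four jars stand upright in one line, fronts about 0.7 mm past the strip's far edge; the straightedge is back within about 1.5 mm of where it lay, and I saw no sign that anything else moved.

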